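Gauge check of the teller's validator

TASK

Check the validator on the teller's counter: pull its sprung feed lever all the way toward you, ease it slowly back to rest without letting it snap, then take the narrow gauge plate from its stand and lower it upright into the slot in the validator's top until the groove line round the blade is level with the top of the slot. Finish while still holding the plate there in the gripper, still and not jammed, for the reading; leave the wide plate and the other things on the counter where they are.

Things in the scene. Friction and masses are not known exactly. Their poses are not given: they have to be found in the camera images.
- validator: teller's document validator, fixed: a pale box 200 (its x) x 140 (its y) x 130 mm high, flat on top, origin under its centre, z up; its front looks to its own -x, roughly to the robot. In its top a steel guard strip with one slot, over a cavity 100 mm deep. On its own +y side stands the feed lever
- slot_mouth (a point): centre of the slot's mouth, level with the guard's top, 130 mm above the counter, 20 mm behind the validator's centre. Axes are the validator's: the slot is 42 mm long along y, 10 mm wide along x, straight down through the 12 mm guard, with a 2 mm lead-in chamfer; the cavity below is wider. A 40 x 8 mm blade passes with 2 mm to spare each way
- feed_lever (a joint): angle of the feed lever: 0 at rest (at its stop, leaning 0.35 rad from upright to the validator's +x), growing to 0.9 at the far stop as its bar is pulled to the validator's -x. A spring returns it: 1 N at the bar at rest, 9 to 10 N at the far stop; let go from there it snaps back at over 3 rad/s
- lever_grip (a point): middle of the lever's cross bar: a round black bar, 16 mm diameter, 44 mm long, along the validator's y, with free space in front of and behind it. At rest it is 193 mm above the counter (its top 201 mm: carry the plate over or round it). The steel lever arm (10 mm thick) is at the bar's end nearest the validator, 24 mm from this point
- lever_pivot (a point): point on the lever's hinge axis (along the validator's y), 90 mm above the counter; lever_grip moves on a circle of 110 mm radius about it: at lever angle q it lies 110*sin(0.35-q) mm along the validator's +x and 110*cos(0.35-q) mm above this point
- narrow_plate: narrow gauge plate (about 90 g), upright in its stand, foot 6 mm above the counter. Origin: centre of its foot; z up, x through its thickness, y across its width (same either way round). Aluminium blade 40 mm wide, 8 mm thick, 60 mm tall, its lowest 6 mm stepped in to 37 x 5 mm; a thin dark groove line round it 30 mm above the foot. On top a grey grip block
- plate_grip (a point): centre of the narrow plate's grip block, 80 mm above its foot; the block is 40 mm wide (plate's y), 14 mm thick (plate's x), 40 mm tall: pinch it across its thickness
- narrow_stand: the narrow plate's black stand, fixed, 60 x 85 x 28 mm high, origin under its centre; the plate's lowest 22 mm stand in a loose pocket, and lift straight out
- wide_plate: the other gauge plate, same shape but 56 mm wide: does not fit the slot. Origin: centre of its foot; stands in a fixed stand of 60 x 85 x 28 mm. Leave it where it is
- stamp: rubber stamp with a wooden knob, 75 x 50 x 80 mm, loose, origin under its centre. Leave it where it is
- stapler: stapler 140 x 36 x 58 mm, loose, origin under its centre. Leave it where it is
- pen_cup: dark round pen cup, 76 mm diameter, 100 mm high, pens to 150 mm, loose, origin under its centre. Leave it where it is
- sanitiser: clear bottle, 60 mm diameter, 120 mm high, loose, origin under its centre. Leave it where it is
- mouse: computer mouse 100 x 58 x 28 mm, loose, origin under its centre. Leave it where it is
- calculator: flat calculator 120 x 80 x 20 mm, loose, origin under its centre. Leave it where it is
- coin_bin: empty open bin 130 x 110 x 70 mm, loose, origin under its centre. Leave it where it is

How it is judged:
On the way, in this order (a step that is already met when the one before it is completed fails the run):
1. the feed lever is pulled all the way (within 0.1 rad of the far stop) (value of joint feed_lever above 0.8 rad), for 0.1 s.
2. the feed lever is back at rest (value of joint feed_lever below 0.07 rad), for 0.2 s.
3. the narrow plate's foot is in the slot, at least 10 mm down (z of narrow_plate in the frame of slot_mouth between -0.06 and -0.01 m and x of narrow_plate in the frame of slot_mouth between -0.006 and 0.006 m and y of narrow_plate in the frame of slot_mouth between -0.006 and 0.006 m), for 0.2 s.
At the end, for the whole second after the job is handed in: The gripper holds the narrow plate upright and still inside the slot, its groove line within 8 mm of level with the top of the guard (the grip block clear above it), pressing on the validator with less than 15 N; the lever is at rest (below 0.07 rad) (z of narrow_plate in the frame of slot_mouth between -0.038 and -0.022 m and x of narrow_plate in the frame of slot_mouth between -0.006 and 0.006 m and y of narrow_plate in the frame of slot_mouth between -0.006 and 0.006 m and angle between narrow_plate's own z axis and vertical below 0.15 rad and contact force between narrow_plate and the fingers above 1 N and contact force between narrow_plate and validator below 15 N and linear speed of narrow_plate below 0.02 m/s and value of joint feed_lever below 0.07 rad); the arm keeps its last pose, push and grip.
It fails at once if the lever snaps back (faster than 1.5 rad/s) (velocity of joint feed_lever below -1.5 rad/s).
It fails at once if the wide plate or another thing on the counter is moved by more than 25 mm (distance of any of wide_plate, stamp, stapler, pen_cup, sanitiser, mouse, calculator, coin_bin from where it was at the start of the episode above 0.025 m).
It also fails if it takes over 72 s, if anything falls off the work surface, if the arm or the gripper's body presses on something with over 40 N, if the wrist force passes 120 N, or if a joint passes its speed limit or range.

ROBOT

A 6-joint arm with a two-finger parallel gripper is mounted at the origin on the work surface. World frame = base frame: x ahead of the robot, y to its left, z up, the work surface at z = 0. Lengths are in m, angles in rad, forces in N, time in s.
With the tool pointing down it reaches from about 0.25 to 0.725 m from the base axis. Payload 4 kg.
Tool frame: the origin (TCP) lies on the centre line of the jaws, within the pads' length; the fingertips stand 11 mm ahead of it and the grasp point (between the pads) lies 8 mm behind it; z points along the fingers, x is the direction in which the jaws open and shut, and the axes are right-handed (so a half turn about z gives the same grasp; the last joint's range is limited). The gripper opens to 85 mm and grips with 20 to 120 N. Pads are 22 mm wide; open, the fingers measure 114 mm over their backs; the gripper's body (76 mm by 85 mm) begins 54 mm behind the grasp point. The pads swing forward as they close: fully open they stand 13 mm farther back than shut.
Start: joints at [1.267, 0.241, 0.005, 1.335, 0, 1.571], TCP at [0.15, 0.477, 0.242] pointing down, gripper open.
Joint ranges: [-2.72, 2.72], [-1.05, 1.87], [-1.09, 1.28], [-1.99, 2.15], [-1.42, 1.44], [-3.14, 3.14]. Speed limits (rad/s): [2.79, 2.79, 3.14, 3.14, 3.14, 3.14].

INTERFACE

Orientations are given as a unit quaternion [x, y, z, w].
In Python, from workcell import bot, viewer, order gives the robot as it stands. The module is installed in compiled form; this text tells all that it offers.
- The arm moves only by the tool send_rows, never from a script. Its argument "increments" is a list that holds one entry, the list of rows, each a list of 4 numbers: the shift along the tool's x, y, z in m, then the turn about the tool's z in degrees. A call has exactly 8 rows; each row shifts and turns the pose as measured when the row begins, along the tool's axes as they then stand; what a row does not reach is not made up. A row lasts 1/10 s, in which the tool goes at most 50 mm and 8.59 degrees, less where a joint would pass 70% of its speed; a pose out of reach is approached as far as the arm can. A call is refused whole if a number of a shift passes 0.05 or a number of a turn 8.59, either way. A call with a gripper value outside its range is refused whole. "hand" is the closure, from -1 (fully open) to 1 (shut), so that 0 is half open, set as the call begins (left out, the last holds). The fingers move at their own pace and stop on an object; the grip force is fixed at half the most. Time passes only in rows, so rows that do not move let the fingers close, or fill a call up. It gives the time, the measured TCP pose, the force and the opening at its end, in the units of the state.
- bot.get_obs(): the state, without advancing time (a new reading comes with each control period).
- viewer.camera(name): name is "scene" or "top"; returns a dict with "image" (420x560x3 uint8, red, green, blue), "range_z" (420x560 float32, m along the optical axis (not along the pixel's ray), 0 where there is no reading), "camera_matrix" (3x3 intrinsics, pixels), "eye" and "rotation" of the camera in the world. Camera axes: x right, y down, z forward; pixel columns grow to the right and rows downward; lengths in m; the calibration is good to about 2 mm. A picture is of the moment at which its call begins.
- order.job_done(): hands the job in, once; it reports no verdict.
The state is a dict: "clock": time; "joint_pos": joint angles; "joint_vel": joint speeds; "tau": joint torques, N m; "eef_pos": TCP position; "tool_rot": TCP orientation; "ft_force": force on the tool from outside, world axes, zero at the start; "ft_torque": the same for the moment, N m; "grip_width": finger opening in m.
Only numpy, scipy, OpenCV 4.12 (cv2) and the standard library are available. Lean on these libraries where they do the work, as an engineer would, in place of code of your own. Each camera call takes 0.05 s, during which the arm holds its last target.

## Working session

There is one attempt and no reset: what is moved stays moved. The work goes in short steps, Python scripts to look and compute and a tool call to move; the robot and the scene stay as the last step left them, time stands still between calls to the robot, and variables do not carry over. Pictures are saved under pics/ and viewed, and the job is handed in when it is done.

Besides the shell and the picture viewer there is one more tool, called after ">>>" by a JSON object that holds its "method" and its "body", one argument or row to a line. send_rows: Moves the arm, as the interface text tells. Its arguments: {"type":"object","properties":{"increments":{"type":"array","items":{"type":"array","items":{"type":"array","items":{"type":"number"}}}},"hand":{"type":"number"}},"required":["increments"]}

```bash
mkdir -p pics
cat > h.py <<'E'
import numpy as np, cv2
from workcell import bot, viewer, order
def cap(n,tag):
    c=viewer.camera(n); cv2.imwrite(f'pics/{tag}_{n}.png',c['image'][:,:,::-1]); np.savez(f'{tag}_{n}.npz',**c); return c
def cloud(c):
    K=np.array(c['camera_matrix']);d=c['range_z'];h,w=d.shape
    u,v=np.meshgrid(np.arange(w),np.arange(h))
    p=np.stack([(u-K[0,2])/K[0,0]*d,(v-K[1,2])/K[1,1]*d,d],-1)
    P=p@np.array(c['rotation']).T+np.array(c['eye']); P[d<=0]=np.nan
    return P
E
python3 - <<'E'
from h import *
print(bot.get_obs())
for n in('scene','top'):
    c=cap(n,'a'); print(n,c['eye'],c['rotation'],c['camera_matrix']); P=cloud(c)
    print(np.nanmin(P,(0,1)),np.nanmax(P,(0,1)))
E
```

```text
{'clock': 0.0, 'joint_pos': array([ 1.26699371e+00,  2.41415801e-01,  3.71902634e-03,  1.33519634e+00,
       -7.80333114e-06,  1.57081662e+00]), 'joint_vel': array([-4.47857488e-04,  1.44044892e-03, -5.06547114e-05, -4.96884289e-04,
       -2.00234678e-04, -4.63780753e-04]), 'tau': array([ 2.50978492e-04, -3.72319329e+01,  2.52406955e+01,  1.68595836e-02,
        7.57170574e-05, -2.07733500e-06]), 'eef_pos': array([0.14939498, 0.47651972, 0.24140954]), 'tool_rot': array([ 8.05967981e-01,  5.91958203e-01, -8.42650739e-04,  6.23767897e-04]), 'ft_force': array([-0.92751754,  0.13667051, -0.29980665]), 'ft_torque': array([ 0.01683364, -0.02481585,  0.03821891]), 'grip_width': 0.08553378811061799}
scene [ 1.2106669  -0.44803515  1.26906551] [ 0.83462303  0.46233497 -0.14344128 -0.26282194] [[540.74093197   0.         284.67034829]
 [  0.         540.74093197 213.49444986]
 [  0.           0.           1.        ]]Traceback (most recent call last):
  File "<stdin>", line 4, in <module>
  File "h.py", line 9, in cloud
    P=p@np.array(c['rotation']).T+np.array(c['eye']); P[d<=0]=np.nan
      ~^~~~~~~~~~~~~~~~~~~~~~~~~~
ValueError: matmul: Input operand 1 has a mismatch in its core dimension 0, with gufunc signature (n?,k),(k,m?)->(n?,m?) (size 4 is different from 3)
```

```bash
sed -i "s/np.array(c\['rotation'\]).T/R.from_quat(c['rotation']).as_matrix().T/; 1a from scipy.spatial.transform import Rotation as R" h.py
python3 - <<'E'
from h import *
for n in('scene','top'):
    c=cap(n,'a'); print(n,c['eye'],c['rotation']); P=cloud(c)
    print(np.nanmin(P,(0,1)),np.nanmax(P,(0,1)),np.nanmedian(P[:,:,2]))
E
```

```text
scene [ 1.2106669  -0.44803515  1.26906551] [ 0.83462303  0.46233497 -0.14344128 -0.26282194]
[-1.60443434 -0.77286977 -0.77670391] [1.3114085  2.1899995  0.38998208] -0.0009816882613263855
top [ 0.34686644 -0.06505047  1.16331333] [ 0.73086961 -0.67439934  0.06957737 -0.07857566]
[-0.05272118 -1.52140738 -0.7770177 ] [2.09698503 1.64680336 0.39336072] 0.00016362726288998708
```

View pics/a_scene.png

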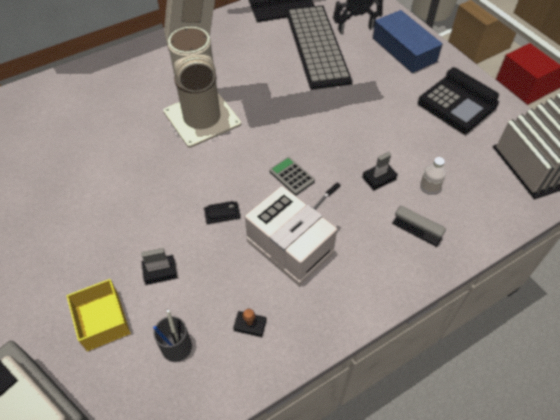

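```bash
sleep 1; ls pics
```

```text
a_scene.png
a_top.png
```

View pics/a_top.png

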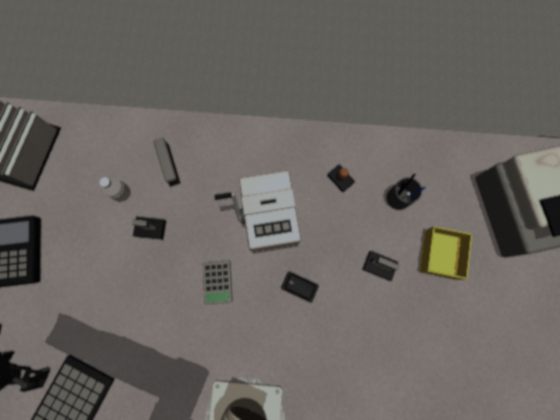

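The top view has +x up and +y left. The validator is around (270,210) with the lever on its left at (230,200). Two plates in black stands show at (150,228) and (380,265). I'll measure them next.

Run:
```python
from h import *
c=dict(np.load('a_top.npz')); P=cloud(c); s=dict(np.load('a_scene.npz')); Q=cloud(s)
for nm,(u,v) in dict(val=(270,185),guard=(268,202),val2=(272,228),lev=(224,196),lev2=(235,205),pA=(150,228),pB=(380,265),cal=(218,280),mouse=(300,287),stap=(166,160),san=(113,188),grip=(15,375),arm=(245,410)).items():
    print(nm,P[v,u].round(3))
def sv(im,b,n,k):
    x0,y0,x1,y1=b; cv2.imwrite(n,cv2.resize(im[y0:y1,x0:x1,::-1],None,fx=k,fy=k,interpolation=cv2.INTER_CUBIC))
sv(c['image'],(120,150,320,290),'pics/b_top.png',4)
sv(s['image'],(220,130,460,290),'pics/b_scene.png',3)
sv(c['image'],(340,230,420,300),'pics/b_top2.png',6)
sv(s['image'],(120,190,250,290),'pics/b_scene2.png',6)
```

```text
val [ 0.634 -0.02   0.132]
guard [ 0.609 -0.014  0.033]
val2 [ 0.515 -0.035  0.134]
lev [0.577 0.092 0.2  ]
lev2 [0.566 0.067 0.155]
pA [0.503 0.326 0.031]
pB [ 0.448 -0.349  0.041]
cal [0.37  0.111 0.021]
mouse [ 0.369 -0.126  0.028]
stap [0.706 0.299 0.061]
san [0.601 0.429 0.09 ]
grip [0.147 0.44  0.346]
arm [ 0.087 -0.012  0.221]
```

```bash
sleep 1
```

```text
(no output)
```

View pics/b_top.png

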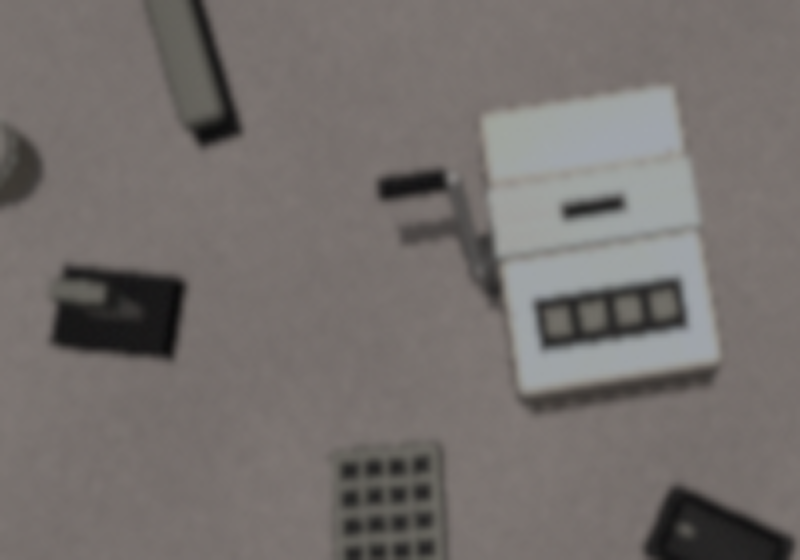

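View pics/b_scene.png

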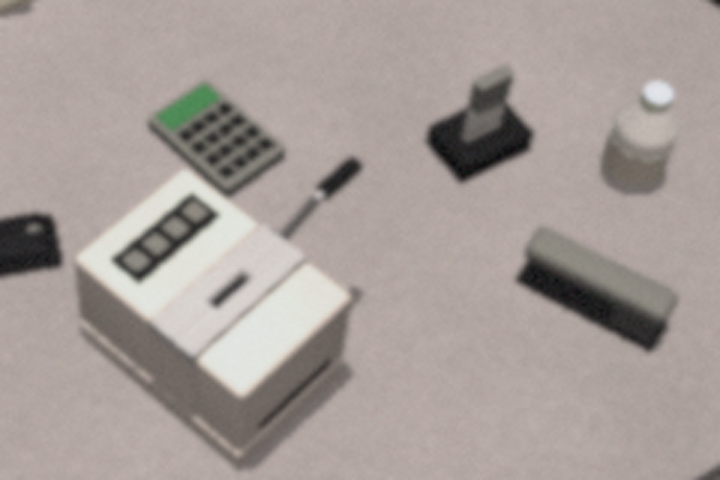

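View pics/b_top2.png

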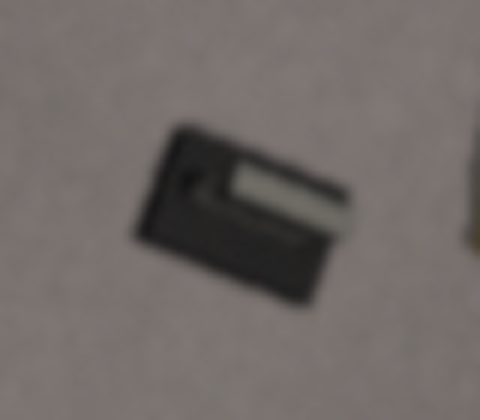

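View pics/b_scene2.png

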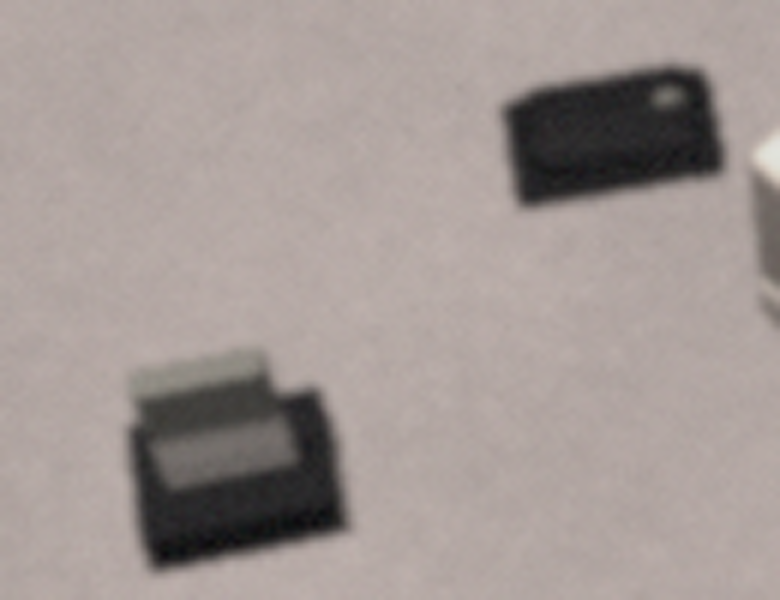

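The crops show the narrow plate at full-image (140,223) in the left stand, the slot at (268,202), and the lever bar at (223,196). The wider plate is on the right at (385,262). Next are masks for position and orientation.

```bash
cat >> h.py <<'E'
def ray(c,uv,z):
    K=np.array(c['camera_matrix']); uv=np.atleast_2d(uv).astype(float)
    d=np.c_[(uv[:,0]-K[0,2])/K[0,0],(uv[:,1]-K[1,2])/K[1,1],np.ones(len(uv))]@R.from_quat(c['rotation']).as_matrix().T
    e=np.array(c['eye']); return e+d*((z-e[2])/d[:,2])[:,None]
def blob(c,b,lo,hi,z,k=6):
    """largest blob with gray in [lo,hi] within crop b, upscaled; returns world rect at plane z"""
    x0,y0,x1,y1=b; im=cv2.cvtColor(c['image'],cv2.COLOR_RGB2GRAY)[y0:y1,x0:x1]
    g=cv2.resize(im,None,fx=k,fy=k,interpolation=cv2.INTER_CUBIC)
    m=((g>=lo)&(g<=hi)).astype(np.uint8)
    cs,_=cv2.findContours(m,cv2.RETR_EXTERNAL,cv2.CHAIN_APPROX_NONE)
    ct=max(cs,key=cv2.contourArea)[:,0,:].astype(float)
    uv=(ct+.5)/k-.5+[x0,y0]
    W=ray(c,uv,z)[:,:2]
    r=cv2.minAreaRect((W*1e3).astype(np.float32))
    return uv,W,r
E
python3 - <<'E'
from h import *
T=dict(np.load('a_top.npz')); S=dict(np.load('a_scene.npz'))
for nm,c,b,lo,hi,z in [('slot',T,(255,194,282,210),0,110,.13),('slot',S,(286,216,306,238),0,110,.13),
  ('bar',T,(212,188,233,203),0,65,.193),('bar',S,(323,180,342,200),0,75,.193),
  ('plate',T,(130,216,148,230),75,255,.106)]:
    uv,W,r=blob(c,b,lo,hi,z); print(nm,uv.min(0).round(1),uv.max(0).round(1),[np.round(x,1) for x in r])
    print(cv2.boxPoints(r).round(0).tolist())
# validator top from cloud
for c in(T,S):
    P=cloud(c); X=P[...,0];Y=P[...,1];Z=P[...,2]
    m=(abs(Z-.132)<.012)&(X>.4)&(X<.75)&(abs(Y+.02)<.15)
    r=cv2.minAreaRect((P[m][:,:2]*1e3).astype(np.float32)); print('val',m.sum(),r)
    m=(Z>.08)&(Z<.125)&(X>.45)&(X<.6)&(Y>.25)&(Y<.4); p=P[m];print('plate',m.sum(),p.mean(0),p[p[:,2]>.095].mean(0),cv2.minAreaRect((p[:,:2]*1e3).astype(np.float32)))
    m=(Z>.18)&(Z<.22)&(X>.5)&(X<.65)&(Y>.03)&(Y<.2); p=P[m];print('bar',m.sum(),p.mean(0),cv2.minAreaRect((p[:,:2]*1e3).astype(np.float32)))
    m=(Z>.02)&(Z<.035)&(X>.42)&(X<.6)&(Y>.25)&(Y<.42); p=P[m];print('stand',m.sum(),cv2.minAreaRect((p[:,:2]*1e3).astype(np.float32)))
E
```

```text
slot [260.1 198.4] [275.8 204.2] [array([588.4, -17.6]), array([11.5, 43.2]), np.float64(13.9)]
[[578.0, 2.0], [588.0, -40.0], [599.0, -37.0], [589.0, 5.0]]
slot [290.8 221.8] [301.2 231.1] [array([589.7, -20. ]), array([ 6.8, 37.1]), np.float64(13.3)]
[[582.0, -3.0], [591.0, -39.0], [597.0, -37.0], [589.0, -1.0]]
bar [214.2 192.2] [231.2 199.2] [array([578.9,  96.6]), array([14.1, 43.3]), np.float64(13.1)]
[[567.0, 116.0], [577.0, 74.0], [591.0, 77.0], [581.0, 119.0]]
bar [326.6 183.1] [339.1 194.4] [array([577.7,  96.6]), array([12.8, 42.1]), np.float64(14.5)]
[[566.0, 115.0], [577.0, 75.0], [589.0, 78.0], [579.0, 119.0]]
plate [129.6 215.6] [147.4 229.4] [array([505.6, 335.9]), array([38.8, 49.8]), np.float64(4.6)]
[[484.0, 359.0], [488.0, 310.0], [527.0, 313.0], [523.0, 362.0]]
val 3649 ((567.635009765625, -12.494682312011719), (200.3260955810547, 160.91455078125), 13.780903816223145)
plate 103 [0.50602503 0.33097724 0.10232394] [0.50661597 0.33228124 0.10565589] ((507.163330078125, 334.3138732910156), (41.41472244262695, 14.178647994995117), 89.35888671875)
bar 131 [0.57901088 0.09066659 0.19843977] ((580.0185546875, 91.66831970214844), (16.95327377319336, 52.66256332397461), 10.342286109924316)
stand 488 ((521.7269287109375, 362.9994812011719), (165.9451904296875, 89.88005065917969), 62.88511657714844)
val 3631 ((566.8718872070312, -16.88153839111328), (202.6920928955078, 158.3642120361328), 13.729090690612793)
plate 117 [0.50774419 0.32897895 0.09729295] [0.50681206 0.33019715 0.10290051] ((505.39141845703125, 331.6385192871094), (42.684566497802734, 17.34126091003418), 88.86758422851562)
bar 128 [0.58090638 0.08856284 0.19604152] ((579.6798095703125, 89.782958984375), (15.305831909179688, 54.4045524597168), 12.765339851379395)
stand 394 ((527.890869140625, 356.8033752441406), (165.5327911376953, 75.65819549560547), 62.97684860229492)
```

Run:
```python
from h import *
T=dict(np.load('a_top.npz')); S=dict(np.load('a_scene.npz'))
k=6
for c,b,z in((T,(128,210,172,245),.028),(S,(358,145,402,195),.028)):
    x0,y0,x1,y1=b; g=cv2.cvtColor(c['image'],cv2.COLOR_RGB2GRAY); 
    g=cv2.resize(g[y0:y1,x0:x1],None,fx=k,fy=k,interpolation=cv2.INTER_CUBIC)
    m=(g<65).astype(np.uint8); cs,_=cv2.findContours(m,cv2.RETR_EXTERNAL,cv2.CHAIN_APPROX_NONE); ct=max(cs,key=cv2.contourArea)
    uv=(cv2.convexHull(ct)[:,0]+.5)/k-.5+[x0,y0]; W=ray(c,uv,z)[:,:2]*1e3
    r=cv2.minAreaRect(W.astype(np.float32)); print('stand',r)
P=cloud(T);Q=cloud(S)
for A in(P,Q):
    m=(A[...,2]>.075)&(A[...,2]<.115)&(A[...,0]>.47)&(A[...,0]<.55)&(A[...,1]>.3)&(A[...,1]<.365); p=A[m][:,:2]*1e3
    q=p-p.mean(0); w,V=np.linalg.eigh(q.T@q); print('pca yaw',p.mean(0),V[:,1],np.degrees(np.arctan(-V[0,1]/V[1,1])))
    l=q@V[:,1];t=q@V[:,0]; print(l.min(),l.max(),t.min(),t.max(), p.mean(0)+V@[(t.min()+t.max())/2,(l.min()+l.max())/2])
g=T['image'][214:232,126:156].mean(2).astype(int)
print(g)
```

```text
stand ((504.62957763671875, 329.8365783691406), (91.8980941772461, 60.82858657836914), 88.91361999511719)
stand ((513.39208984375, 323.6791687011719), (93.94558715820312, 68.37116241455078), 87.81912231445312)
pca yaw [505.95097878 330.53443442] [-0.00225227  0.99999746] 0.12904595466346563
-16.881351307247265 24.4244770588691 -8.502671239326395 5.992278926009523 [507.19767715 334.30881477]
pca yaw [507.91995396 328.72255511] [0.0738586  0.99726872] -4.2356432539195525
-18.599869238064212 24.118408518088494 -6.763036060036203 12.004940740146843 [505.50995597 331.66786831]
[[117 117 117 117 118 118 117 117 117 115 112 111 112 114 114 114 115 115
  116 117 116 116 117 116 116 115 116 116 116 116]
 [118 117 117 118 118 117 117 117 115 110 101  99 102 106 107 107 107 108
  109 112 113 114 114 115 114 114 114 114 115 114]
 [117 117 117 117 117 117 117 117 113 100  82  75  79  82  84  85  86  87
   91  96  98 102 105 106 105 106 106 107 108 109]
 [117 117 117 117 116 116 116 115 109  90  62  48  48  49  51  54  55  58
   64  69  73  76  81  83  83  84  85  85  90  94]
 [117 117 117 117 116
[... 1029 characters left out ...]
 37  42  45  48  48  49
   50  45  37  33  33  39  48  52  52  48  41  33]
 [118 119 118 118 119 117 113  95  61  33  25  26  27  28  31  35  38  40
   40  41  39  37  39  43  51  53  55  53  48  38]
 [117 119 118 117 117 117 110  89  55  29  22  22  24  24  25  30  34  38
   39  41  41  40  43  44  48  51  52  51  48  38]
 [116 118 117 116 117 116 107  82  49  27  23  22  23  23  23  25  28  31
   33  35  37  37  38  37  40  42  43  42  40  35]
 [115 117 116 116 116 116 104  76  41  25  23  22  22  23  22  23  25  25
   26  27  28  27  29  30  29  30  30  32  32  30]
 [114 116 116 117 117 116 102  69  36  23  23  23  23  23  22  23  22  23
   24  24  23  24  23  23  23  25  26  25  25  25]]
```

Run:
```python
from h import *
T=dict(np.load('a_top.npz')); g=cv2.cvtColor(T['image'],cv2.COLOR_RGB2GRAY).astype(float)
def cross(prof,idx,th):
    for i in range(len(prof)-1):
        if (prof[i]-th)*(prof[i+1]-th)<=0 and prof[i]!=prof[i+1]:
            return idx[i]+(th-prof[i])/(prof[i+1]-prof[i])*(idx[i+1]-idx[i])
def fit(nm,uv,z,horiz=True):
    W=ray(T,np.array(uv),z)[:,:2]*1e3; c=W.mean(0); _,s,V=np.linalg.svd(W-c); d=V[0]
    if d[1]<0:d=-d
    print(nm,'mid',c.round(1),'dir',d.round(3),'yaw from y',np.degrees(np.arctan2(-d[0],d[1])).round(1),'rms',(s[1]/len(W)**.5).round(2)); return c,d
col=lambda u,a,b:(g[a:b,u] if b>a else g[a:b:-1,u], list(range(a,b,1 if b>a else -1)))
fit('stand far',[(u,cross(*col(u,210,222),70)) for u in range(141,163)],.028)
fit('stand near',[(u,cross(*col(u,248,232),70)) for u in range(138,160)],.0)
fit('stand right',[(cross(g[v,175:155:-1],list(range(175,155,-1)),70),v) for v in range(223,236)],.028)
fit('stand left',[(cross(g[v,126:140],list(range(126,140)),70),v) for v in range(228,236)],.028)
a=fit('blk far',[(u,cross(*col(u,224,215),62)) for u in range(137,144)],.106)
b=fit('blk near',[(u,cross(*col(u,222,232),62)) for u in range(137,144)],.106)
d=fit('blk right',[(cross(g[v,140:152],list(range(140,152)),58),v) for v in range(221,225)],.106)
e=fit('blk left',[(cross(g[v,126:140],list(range(126,140)),107),v) for v in range(221,224)],.106)
```

```text
stand far mid [535.2 327.8] dir [0.023 1.   ] yaw from y -1.3 rms 0.25
stand near mid [477.3 337.3] dir [0.013 1.   ] yaw from y -0.8 rms 0.33
stand right mid [504.2 283.7] dir [-1.     0.015] yaw from y 89.1 rms 0.1
stand left mid [489.3 376.1] dir [1.    0.016] yaw from y -89.1 rms 0.32
blk far mid [513.9 331.7] dir [0.025 1.   ] yaw from y -1.4 rms 0.38
blk near mid [498.4 329.2] dir [0.041 0.999] yaw from y -2.3 rms 0.24
blk right mid [507.3 314.1] dir [0.978 0.21 ] yaw from y -77.9 rms 0.41
blk left mid [505.5 353.8] dir [-0.998  0.066] yaw from y 86.2 rms 0.03
```

```bash
cat >> h.py <<'E'
def plan(tx,ty,tz,yawdeg,n):
    """rows to target; yaw = direction of tool x in world, tool pointing down"""
    o=bot.get_obs(); p=np.array(o['eef_pos']); M=R.from_quat(o['tool_rot']).as_matrix()
    yaw=np.degrees(np.arctan2(M[1,0],M[0,0])); dy=(yawdeg-yaw+180)%360-180
    if abs(dy)>90: dy-=180*np.sign(dy)
    D=(np.array([tx,ty,tz])-p)/n; t=-dy/n
    print('clock',o['clock'],'at',p.round(4),'yaw',yaw.round(2),'tilt z',M[:,2].round(3),'step mm',(np.linalg.norm(D)*1e3).round(1),'turn',round(t,2),'F',o['ft_force'].round(1),'w',round(o['grip_width'],4),'j',o['joint_pos'].round(2))
    rows=[]
    for i in range(n):
        a=R.from_euler('z',-t*i,degrees=True).as_matrix()@M
        rows.append([round(float(x),4) for x in a.T@D]+[round(float(t),2)])
    for i in range(0,n,8): print(rows[i:i+8])
E
python3 - <<'E'
from h import *
plan(.578,.099,.245,13.7,16)
E
```

```text
clock 0.15 at [0.1494 0.4767 0.2416] yaw 72.6 tilt z [-0.    -0.002 -1.   ] step mm 35.7 turn 3.68 F [ 0.3 -0.2 -0.3] w 0.0855 j [1.27 0.24 0.   1.34 0.   1.57]
[[-0.0145, 0.0326, -0.0002, 3.68], [-0.0124, 0.0335, -0.0002, 3.68], [-0.0102, 0.0342, -0.0002, 3.68], [-0.008, 0.0348, -0.0002, 3.68], [-0.0057, 0.0352, -0.0002, 3.68], [-0.0035, 0.0355, -0.0002, 3.68], [-0.0012, 0.0357, -0.0002, 3.68], [0.0011, 0.0357, -0.0002, 3.68]]
[[0.0034, 0.0355, -0.0002, 3.68], [0.0057, 0.0352, -0.0002, 3.68], [0.0079, 0.0348, -0.0002, 3.68], [0.0101, 0.0342, -0.0002, 3.68], [0.0123, 0.0335, -0.0002, 3.68], [0.0144, 0.0326, -0.0002, 3.68], [0.0165, 0.0317, -0.0002, 3.68], [0.0185, 0.0305, -0.0002, 3.68]]
```

>>> {"method": "send_rows", "body": {
  "increments": [
    [[-0.0145,0.0325,0,3.7],[-0.0125,0.0335,0,3.7],[-0.01,0.034,0,3.7],[-0.008,0.035,0,3.7],[-0.006,0.035,0,3.7],[-0.0035,0.0355,0,3.7],[-0.001,0.0355,0,3.7],[0.001,0.0355,0,3.7]]
  ],
  "hand": -1
}}

```text
clock: 0.95
eef_pos: [0.3651, 0.2822, 0.2387]
tool_rot: [0.932, 0.362, -0.002, 0.001]
ft_force: [-0.4, 0.3, -0.2]
grip_width: 0.0853
```

Run:
```python
from h import *
plan(.578,.099,.25,13.7,8)
```

```text
clock 0.95 at [0.3651 0.2822 0.2387] yaw 42.44 tilt z [-0.004 -0.004 -1.   ] step mm 35.1 turn 3.59 F [-0.4  0.3 -0.2] w 0.0853 j [ 0.66  0.17 -0.09  1.31 -0.    1.49]
[[0.0042, 0.0349, -0.0014, 3.59], [0.0064, 0.0345, -0.0014, 3.59], [0.0085, 0.0341, -0.0014, 3.59], [0.0106, 0.0335, -0.0014, 3.59], [0.0127, 0.0327, -0.0015, 3.59], [0.0147, 0.0319, -0.0015, 3.59], [0.0167, 0.0309, -0.0015, 3.59], [0.0186, 0.0298, -0.0015, 3.59]]
```

>>> {"method": "send_rows", "body": {
  "increments": [
    [[0.004,0.035,-0.002,3.6],[0.0065,0.0345,-0.002,3.6],[0.0085,0.034,-0.002,3.6],[0.0105,0.0335,-0.002,3.6],[0.0125,0.0325,-0.0015,3.6],[0.0145,0.032,-0.0015,3.6],[0.0165,0.031,-0.0015,3.6],[0.0185,0.03,-0.0015,3.6]]
  ]
}}

```text
clock: 1.75
eef_pos: [0.5815, 0.086, 0.2501]
tool_rot: [0.994, 0.108, -0.005, 0.002]
ft_force: [0.7, 1.0, 0.2]
grip_width: 0.0856
```

Run:
```python
from h import *
plan(.578,.099,.215,13.7,8)
```

```text
clock 1.75 at [0.5815 0.086  0.2501] yaw 12.34 tilt z [-0.009 -0.006 -1.   ] step mm 4.7 turn -0.17 F [0.7 1.  0.2] w 0.0856 j [ 0.15  0.42  0.29  1.44 -0.    1.5 ]
[[-0.0, -0.0017, 0.0044, -0.17], [-0.0, -0.0017, 0.0044, -0.17], [-0.0, -0.0017, 0.0044, -0.17], [-0.0, -0.0017, 0.0044, -0.17], [-0.0, -0.0017, 0.0044, -0.17], [-0.0, -0.0017, 0.0044, -0.17], [-0.0, -0.0017, 0.0044, -0.17], [-0.0, -0.0017, 0.0044, -0.17]]
```

>>> {"method": "send_rows", "body": {
  "increments": [
    [[0,-0.0065,0,-0.7],[0,-0.006,0,-0.7],[0,0,0.011,0],[0,0,0.011,0],[0,0,0.011,0],[0,0,0.011,0],[0,0,0.011,0],[0,0,0.01,0]]
  ]
}}

```text
clock: 2.55
eef_pos: [0.5774, 0.0975, 0.1777]
tool_rot: [0.993, 0.12, -0.006, 0.003]
ft_force: [-0.0, -0.5, 0.6]
grip_width: 0.0849
```

Run:
```python
from h import *
plan(.578,.099,.185,13.7,8)
c=cap('top','c');d=cap('scene','c')
def sv(im,b,n,k):
    x0,y0,x1,y1=b; cv2.imwrite(n,cv2.resize(im[y0:y1,x0:x1,::-1],None,fx=k,fy=k,interpolation=cv2.INTER_CUBIC))
sv(d['image'],(270,110,410,250),'pics/c_s.png',4)
```

```text
clock 2.55 at [0.5774 0.0975 0.1777] yaw 13.77 tilt z [-0.012 -0.007 -1.   ] step mm 0.9 turn 0.01 F [-0.  -0.5  0.6] w 0.0849 j [ 0.17  0.45  0.14  1.27 -0.    1.5 ]
[[0.0001, -0.0002, -0.0009, 0.01], [0.0001, -0.0002, -0.0009, 0.01], [0.0001, -0.0002, -0.0009, 0.01], [0.0001, -0.0002, -0.0009, 0.01], [0.0001, -0.0002, -0.0009, 0.01], [0.0001, -0.0002, -0.0009, 0.01], [0.0001, -0.0002, -0.0009, 0.01], [0.0001, -0.0002, -0.0009, 0.01]]
```

View pics/c_s.png

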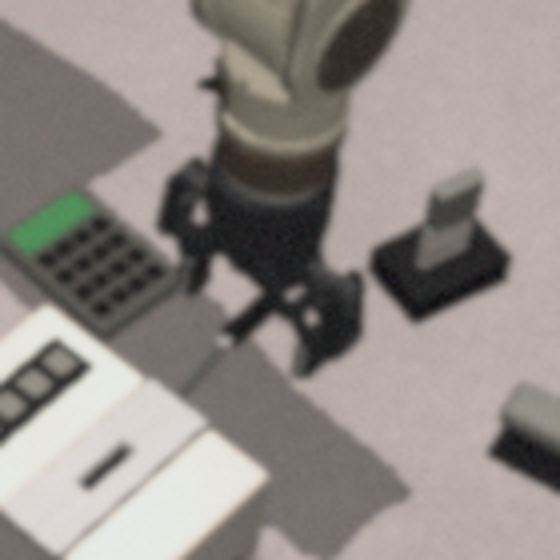

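The fingers straddle the bar, at crop (250,320). I'll close to about 24 mm to cage it.

>>> {"method": "send_rows", "body": {
  "increments": [
    [[0,0,-0.004,0],[0,0,-0.003,0],[0,0,0,0],[0,0,0,0],[0,0,0,0],[0,0,0,0],[0,0,0,0],[0,0,0,0]]
  ],
  "hand": 0.43
}}

```text
clock: 3.45
eef_pos: [0.5785, 0.0972, 0.187]
tool_rot: [0.993, 0.119, -0.005, 0.003]
ft_force: [0.2, -1.4, -0.2]
grip_width: 0.0244
```

Run:
```python
from h import *
plan(.578,.099,.185,13.7,8)
d=cap('scene','d')
def sv(im,b,n,k):
    x0,y0,x1,y1=b; cv2.imwrite(n,cv2.resize(im[y0:y1,x0:x1,::-1],None,fx=k,fy=k,interpolation=cv2.INTER_CUBIC))
sv(d['image'],(300,150,370,220),'pics/d_s.png',8)
```

```text
clock 3.45 at [0.5785 0.0972 0.187 ] yaw 13.72 tilt z [-0.01  -0.006 -1.   ] step mm 0.3 turn 0.0 F [ 0.2 -1.4 -0.2] w 0.0244 j [ 0.17  0.45  0.16  1.29 -0.    1.5 ]
[[-0.0, -0.0002, 0.0002, 0.0], [-0.0, -0.0002, 0.0002, 0.0], [-0.0, -0.0002, 0.0002, 0.0], [-0.0, -0.0002, 0.0002, 0.0], [-0.0, -0.0002, 0.0002, 0.0], [-0.0, -0.0002, 0.0002, 0.0], [-0.0, -0.0002, 0.0002, 0.0], [-0.0, -0.0002, 0.0002, 0.0]]
```

View pics/d_s.png

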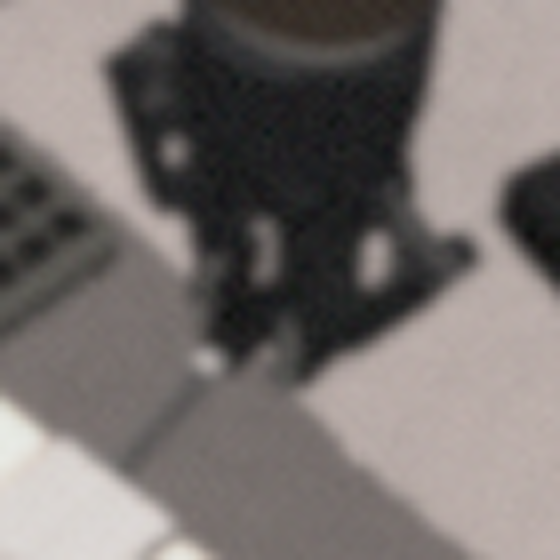

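>>> {"method": "send_rows", "body": {
  "increments": [
    [[-0.004,0,0,0],[-0.006,0,-0.002,0],[-0.006,0,-0.0015,0],[-0.006,0,-0.001,0],[-0.006,0,-0.001,0],[-0.006,0,-0.0005,0],[-0.006,0,0,0],[-0.006,0,0,0]]
  ]
}}

```text
clock: 4.3
eef_pos: [0.5362, 0.0868, 0.1962]
tool_rot: [0.993, 0.12, 0.002, 0.002]
ft_force: [5.7, 1.2, -1.1]
grip_width: 0.0246
```

Run:
```python
from h import *
plan(.578,.099,.185,13.7,8)
```

```text
clock 4.3 at [0.5362 0.0868 0.1962] yaw 13.74 tilt z [ 0.004 -0.003 -1.   ] step mm 5.6 turn 0.0 F [ 5.7  1.2 -1.1] w 0.0246 j [ 0.16  0.35  0.03  1.25 -0.    1.49]
[[0.0054, -0.0003, 0.0014, 0.0], [0.0054, -0.0003, 0.0014, 0.0], [0.0054, -0.0003, 0.0014, 0.0], [0.0054, -0.0003, 0.0014, 0.0], [0.0054, -0.0003, 0.0014, 0.0], [0.0054, -0.0003, 0.0014, 0.0], [0.0054, -0.0003, 0.0014, 0.0], [0.0054, -0.0003, 0.0014, 0.0]]
```

>>> {"method": "send_rows", "body": {
  "increments": [
    [[-0.007,0,0.001,0],[-0.007,0,0.001,0],[-0.007,0,0.0015,0],[-0.007,0,0.002,0],[-0.007,0,0.0025,0],[-0.007,0,0.0025,0],[-0.006,0,0.003,0],[-0.004,0,0.0025,0]]
  ]
}}

```text
clock: 5.1
eef_pos: [0.4989, 0.0775, 0.1909]
tool_rot: [0.992, 0.12, 0.025, -0.001]
ft_force: [7.4, 3.0, 3.3]
grip_width: 0.0239
```

Run:
```python
from h import *
plan(.578,.099,.185,13.7,8)
d=cap('scene','e'); t=cap('top','e')
def sv(im,b,n,k):
    x0,y0,x1,y1=b; cv2.imwrite(n,cv2.resize(im[y0:y1,x0:x1,::-1],None,fx=k,fy=k,interpolation=cv2.INTER_CUBIC))
sv(d['image'],(270,140,370,220),'pics/e_s.png',6)
```

```text
clock 5.1 at [0.4989 0.0775 0.1909] yaw 13.8 tilt z [ 0.05   0.007 -0.999] step mm 10.3 turn 0.01 F [7.4 3.  3.3] w 0.0239 j [ 0.15  0.24 -0.13  1.15 -0.    1.48]
[[0.0102, -0.0003, 0.0013, 0.01], [0.0102, -0.0003, 0.0013, 0.01], [0.0102, -0.0003, 0.0013, 0.01], [0.0102, -0.0003, 0.0013, 0.01], [0.0102, -0.0003, 0.0013, 0.01], [0.0102, -0.0003, 0.0013, 0.01], [0.0102, -0.0003, 0.0013, 0.01], [0.0102, -0.0003, 0.0013, 0.01]]
```

View pics/e_s.png

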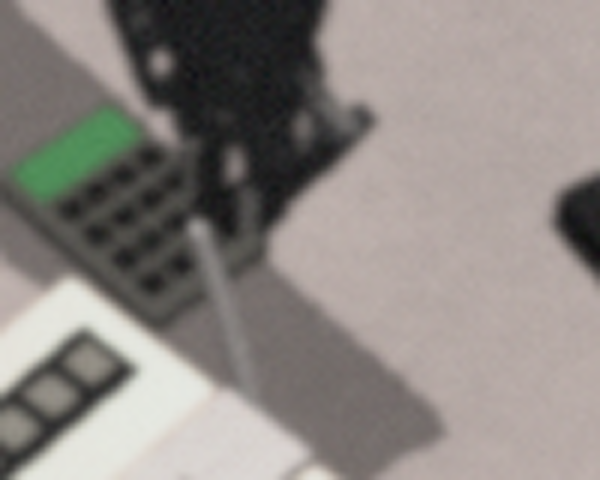

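>>> {"method": "send_rows", "body": {
  "increments": [
    [[-0.007,0,0.002,0],[-0.007,0,0.002,0],[-0.007,0,0.0025,0],[-0.006,0,0.0025,0],[0,0,0,0],[0,0,0,0],[0,0,0,0],[0,0,0,0]]
  ]
}}

```text
clock: 6.0
eef_pos: [0.4922, 0.0758, 0.1881]
tool_rot: [0.991, 0.121, 0.051, -0.004]
ft_force: [9.2, 2.1, -3.2]
grip_width: 0.0242
```

Run:
```python
from h import *
plan(.578,.099,.185,13.7,8)
```

```text
clock 6.0 at [0.4922 0.0758 0.1881] yaw 13.89 tilt z [ 0.1    0.02  -0.995] step mm 11.1 turn 0.02 F [ 9.2  2.1 -3.2] w 0.0242 j [ 0.15  0.19 -0.21  1.07  0.    1.48]
[[0.011, -0.0003, 0.0015, 0.02], [0.011, -0.0003, 0.0015, 0.02], [0.011, -0.0003, 0.0015, 0.02], [0.011, -0.0003, 0.0015, 0.02], [0.011, -0.0003, 0.0015, 0.02], [0.011, -0.0003, 0.0015, 0.02], [0.011, -0.0003, 0.0015, 0.02], [0.011, -0.0003, 0.0015, 0.02]]
```

>>> {"method": "send_rows", "body": {
  "increments": [
    [[-0.01,0,0.001,0],[-0.01,0,0.001,0],[-0.008,0,0.001,0],[-0.006,0,0,0],[-0.004,0,0,0],[-0.003,0,0,0],[-0.003,0,0,0],[-0.001,0,0,0]]
  ]
}}

```text
clock: 6.8
eef_pos: [0.4827, 0.0734, 0.1878]
tool_rot: [0.988, 0.122, 0.089, -0.009]
ft_force: [10.9, 3.2, -4.5]
grip_width: 0.0245
```

Run:
```python
from h import *
plan(.578,.099,.185,13.7,8)
t=cap('top','f'); s=cap('scene','f')
def sv(im,b,n,k):
    x0,y0,x1,y1=b; cv2.imwrite(n,cv2.resize(im[y0:y1,x0:x1,::-1],None,fx=k,fy=k,interpolation=cv2.INTER_CUBIC))
sv(s['image'],(270,140,370,220),'pics/f_s.png',6)
```

```text
clock 6.8 at [0.4827 0.0734 0.1878] yaw 14.09 tilt z [ 0.175  0.039 -0.984] step mm 12.3 turn 0.05 F [10.9  3.2 -4.5] w 0.0245 j [ 0.14  0.12 -0.31  0.96  0.01  1.47]
[[0.0121, -0.0002, 0.0025, 0.05], [0.0121, -0.0002, 0.0025, 0.05], [0.0121, -0.0002, 0.0025, 0.05], [0.0121, -0.0003, 0.0025, 0.05], [0.0121, -0.0003, 0.0025, 0.05], [0.0121, -0.0003, 0.0025, 0.05], [0.0121, -0.0003, 0.0025, 0.05], [0.0121, -0.0003, 0.0025, 0.05]]
```

View pics/f_s.png

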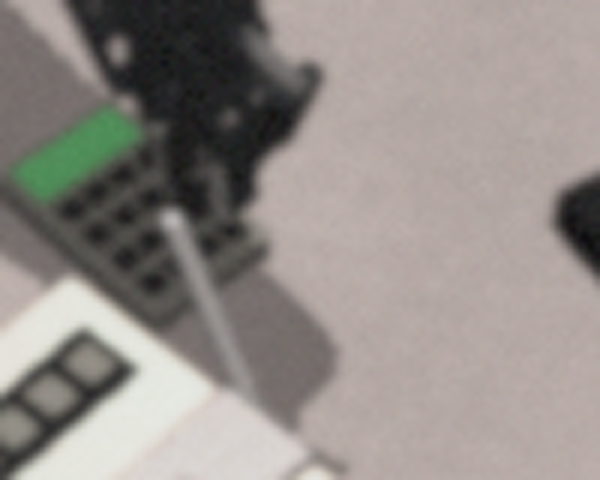

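```bash
cat >> h.py <<'E'
def lev(S,uv):
    th=np.radians(13.7); ex=np.array([np.cos(th),np.sin(th),0]); ey=np.array([-np.sin(th),np.cos(th),0])
    bar=np.array([.5783,.0966,.193]); piv=bar-ex*.110*np.sin(.35); piv[2]=.09
    y0=(bar@ey)-.024
    a=ray(S,uv,0.)[0]; b=ray(S,uv,.3)[0]; d=b-a; t=(y0-a@ey)/(d@ey); p=a+t*d
    r=p-piv; return p.round(4),'radius',round(float(np.hypot(r@ex,r[2])),4),'q',round(float(.35-np.arctan2(r@ex,r[2])),3)
E
python3 - <<'E'
from h import *
def cap_uv(f,b):
    S=dict(np.load(f)); g=cv2.cvtColor(S['image'],cv2.COLOR_RGB2GRAY).astype(float); x0,y0,x1,y1=b
    k=8;G=cv2.resize(g[y0:y1,x0:x1],None,fx=k,fy=k,interpolation=cv2.INTER_CUBIC); _,mx,_,l=cv2.minMaxLoc(G); return S,((l[0]+.5)/k-.5+x0,(l[1]+.5)/k-.5+y0),mx
for f,b in(('a_scene.npz',(322,190,331,200)),('e_scene.npz',(300,174,307,182)),('f_scene.npz',(295,172,303,180))):
    S,uv,mx=cap_uv(f,b); print(f,uv,mx,lev(S,uv))
E
```

```text
a_scene.npz (325.5625, 194.3125) 177.78777680918574 (array([0.5803, 0.0724, 0.189 ]), 'radius', 0.1046, 'q', 0.02)
e_scene.npz (302.4375, 177.6875) 153.12057481706142 (array([0.5036, 0.0537, 0.1862]), 'radius', 0.1062, 'q', 0.788)
f_scene.npz (298.4375, 176.3125) 180.2786185145378 (array([0.4901, 0.0504, 0.1798]), 'radius', 0.1074, 'q', 0.931)
```

>>> {"method": "send_rows", "body": {
  "increments": [
    [[0,0,0.002,0],[0.001,0,0.002,0],[0.002,0,0.002,0],[0.002,0,0.001,0],[0.003,0,0,0],[0.003,0,0,0],[0.003,0,0,0],[0.003,0,0,0]]
  ]
}}

```text
clock: 7.7
eef_pos: [0.5116, 0.0804, 0.1953]
tool_rot: [0.987, 0.122, 0.107, -0.01]
ft_force: [5.8, 1.6, -2.7]
grip_width: 0.0246
```

Run:
```python
from h import *
plan(.578,.099,.185,13.7,8)
S=cap('scene','g')
x0,y0,x1,y1=(270,140,370,220)
cv2.imwrite('pics/g_s.png',cv2.resize(S['image'][y0:y1,x0:x1,::-1],None,fx=6,fy=6,interpolation=cv2.INTER_CUBIC))
```

```text
clock 7.7 at [0.5116 0.0804 0.1953] yaw 14.14 tilt z [ 0.208  0.047 -0.977] step mm 8.7 turn 0.05 F [ 5.8  1.6 -2.7] w 0.0246 j [ 0.15  0.15 -0.26  0.95  0.02  1.47]
[[0.0081, -0.0002, 0.0031, 0.05], [0.0081, -0.0003, 0.0031, 0.05], [0.0081, -0.0003, 0.0031, 0.05], [0.0081, -0.0003, 0.0031, 0.05], [0.0081, -0.0003, 0.0031, 0.05], [0.0081, -0.0003, 0.0031, 0.05], [0.0081, -0.0003, 0.0031, 0.05], [0.0081, -0.0003, 0.0031, 0.05]]
```

View pics/g_s.png

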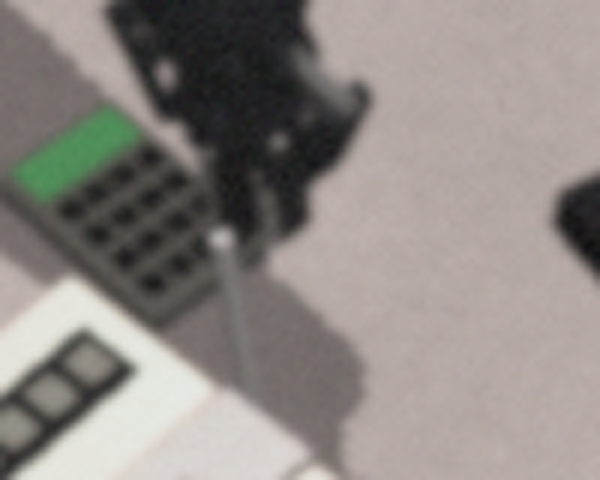

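>>> {"method": "send_rows", "body": {
  "increments": [
    [[0.004,0,0,0],[0.004,0,0.001,0],[0.004,0,0.001,0],[0.004,0,0.001,0],[0.004,0,0.001,0],[0.004,0,0.0015,0],[0.004,0,0.0015,0],[0.004,0,0.0015,0]]
  ]
}}

```text
clock: 8.55
eef_pos: [0.546, 0.089, 0.196]
tool_rot: [0.986, 0.122, 0.109, -0.011]
ft_force: [3.1, 0.4, 1.2]
grip_width: 0.0242
```

Run:
```python
from h import *
plan(.578,.099,.185,13.7,8)
```

```text
clock 8.55 at [0.546 0.089 0.196] yaw 14.13 tilt z [ 0.213  0.048 -0.976] step mm 4.4 turn 0.05 F [3.1 0.4 1.2] w 0.0242 j [ 0.15  0.21 -0.18  0.96  0.01  1.48]
[[0.0038, -0.0003, 0.0023, 0.05], [0.0038, -0.0003, 0.0023, 0.05], [0.0038, -0.0003, 0.0023, 0.05], [0.0038, -0.0003, 0.0023, 0.05], [0.0038, -0.0003, 0.0023, 0.05], [0.0038, -0.0003, 0.0023, 0.05], [0.0038, -0.0003, 0.0023, 0.05], [0.0038, -0.0003, 0.0023, 0.05]]
```

>>> {"method": "send_rows", "body": {
  "increments": [
    [[0.004,0,0.0015,0],[0.004,0,0.0015,0],[0.004,0,0.002,0],[0.004,0,0.002,0],[0.004,0,0.002,0],[0.004,0,0.002,0],[0.004,0,0.002,0],[0.004,0,0.002,0]]
  ]
}}

```text
clock: 9.35
eef_pos: [0.579, 0.0973, 0.1851]
tool_rot: [0.987, 0.122, 0.105, -0.01]
ft_force: [0.6, -0.3, -0.1]
grip_width: 0.024
```

Run:
```python
from h import *
plan(.578,.099,.185,13.7,8)
```

```text
clock 9.35 at [0.579  0.0973 0.1851] yaw 14.11 tilt z [ 0.205  0.046 -0.978] step mm 0.3 turn 0.05 F [ 0.6 -0.3 -0.1] w 0.024 j [ 0.16  0.29 -0.11  0.96  0.01  1.49]
[[-0.0001, -0.0002, -0.0, 0.05], [-0.0001, -0.0002, -0.0, 0.05], [-0.0001, -0.0002, -0.0, 0.05], [-0.0001, -0.0002, -0.0, 0.05], [-0.0001, -0.0002, -0.0, 0.05], [-0.0001, -0.0002, -0.0, 0.05], [-0.0001, -0.0002, -0.0, 0.05], [-0.0001, -0.0002, -0.0, 0.05]]
```

>>> {"method": "send_rows", "body": {
  "increments": [
    [[0.004,0,0.001,0],[0.005,0,0.001,0],[0.006,0,0.001,0],[0.006,0,0.001,0],[0.006,0,0.001,0],[0.006,0,0.001,0],[0.006,0,0.001,0],[0.006,0,0.001,0]]
  ]
}}

```text
clock: 10.15
eef_pos: [0.587, 0.0995, 0.1725]
tool_rot: [0.991, 0.121, 0.063, -0.005]
ft_force: [-15.9, -4.0, 9.7]
grip_width: 0.0239
```

Run:
```python
from h import *
plan(.578,.099,.185,13.7,8)
```

```text
clock 10.15 at [0.587  0.0995 0.1725] yaw 13.92 tilt z [ 0.123  0.026 -0.992] step mm 1.9 turn 0.03 F [-15.9  -4.    9.7] w 0.0239 j [ 0.17  0.37 -0.01  1.07  0.01  1.49]
[[-0.0009, -0.0002, -0.0017, 0.03], [-0.0009, -0.0002, -0.0017, 0.03], [-0.0009, -0.0002, -0.0017, 0.03], [-0.0009, -0.0002, -0.0017, 0.03], [-0.0009, -0.0002, -0.0017, 0.03], [-0.0009, -0.0002, -0.0017, 0.03], [-0.0009, -0.0002, -0.0017, 0.03], [-0.0009, -0.0002, -0.0017, 0.03]]
```

>>> {"method": "send_rows", "body": {
  "increments": [
    [[0.006,0,-0.003,0],[0.006,0,-0.003,0],[0.006,0,-0.002,0],[0.006,0,-0.002,0],[0.006,0,-0.002,0],[0.006,0,-0.002,0],[0.006,0,-0.002,0],[0.006,0,-0.002,0]]
  ]
}}

```text
clock: 10.95
eef_pos: [0.5841, 0.0987, 0.171]
tool_rot: [0.993, 0.119, 0.003, 0.001]
ft_force: [-13.2, -3.2, 2.8]
grip_width: 0.0245
```

Run:
```python
from h import *
plan(.578,.099,.185,13.7,8)
```

```text
clock 10.95 at [0.5841 0.0987 0.171 ] yaw 13.72 tilt z [ 0.007 -0.002 -1.   ] step mm 1.9 turn 0.0 F [-13.2  -3.2   2.8] w 0.0245 j [ 0.17  0.45  0.13  1.23 -0.    1.5 ]
[[-0.0007, -0.0002, -0.0018, 0.0], [-0.0007, -0.0002, -0.0018, 0.0], [-0.0007, -0.0002, -0.0018, 0.0], [-0.0007, -0.0002, -0.0018, 0.0], [-0.0007, -0.0002, -0.0018, 0.0], [-0.0007, -0.0002, -0.0018, 0.0], [-0.0007, -0.0002, -0.0018, 0.0], [-0.0007, -0.0002, -0.0018, 0.0]]
```

>>> {"method": "send_rows", "body": {
  "increments": [
    [[-0.003,0,0,0],[-0.003,0,0,0],[0,0,-0.005,0],[0,0,-0.012,0],[0,0,-0.015,0],[0,0,-0.015,0],[0,0,-0.015,0],[0,0,-0.015,0]]
  ]
}}

```text
clock: 11.75
eef_pos: [0.5777, 0.0976, 0.252]
tool_rot: [0.993, 0.12, 0.003, 0.001]
ft_force: [0.1, 1.2, 0.7]
grip_width: 0.024
```

Run:
```python
from h import *
S=cap('scene','i')
x0,y0,x1,y1=(270,130,410,230)
cv2.imwrite('pics/i_s.png',cv2.resize(S['image'][y0:y1,x0:x1,::-1],None,fx=5,fy=5,interpolation=cv2.INTER_CUBIC))
plan(.506,.334,.25,-1.3,8)
```

```text
clock 11.8 at [0.5791 0.0979 0.2554] yaw 13.73 tilt z [ 0.011 -0.001 -1.   ] step mm 30.9 turn 1.88 F [0.3 0.5 2.2] w 0.0246 j [ 0.17  0.4   0.27  1.42 -0.    1.5 ]
[[-0.0019, -0.0308, 0.0006, 1.88], [-0.0029, -0.0308, 0.0005, 1.88], [-0.0039, -0.0307, 0.0005, 1.88], [-0.0049, -0.0305, 0.0005, 1.88], [-0.0059, -0.0303, 0.0005, 1.88], [-0.0069, -0.0301, 0.0005, 1.88], [-0.0079, -0.0299, 0.0005, 1.88], [-0.0089, -0.0296, 0.0005, 1.88]]
```

View pics/i_s.png

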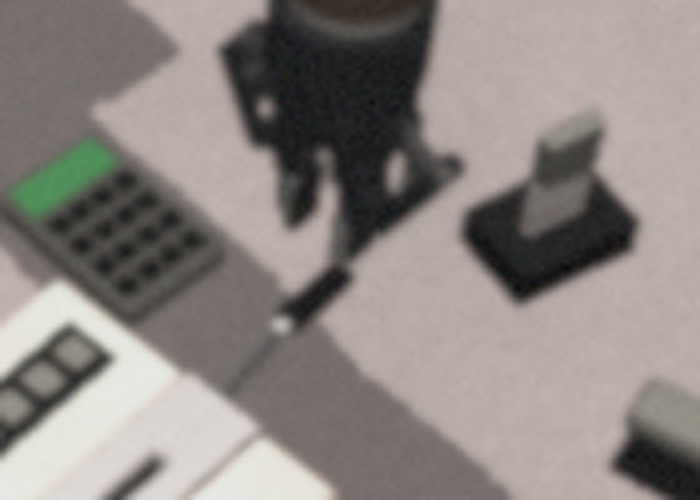

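>>> {"method": "send_rows", "body": {
  "increments": [
    [[-0.002,-0.031,0.0005,1.9],[-0.003,-0.031,0.0005,1.9],[-0.004,-0.031,0.0005,1.9],[-0.005,-0.0305,0.0005,1.9],[-0.006,-0.0305,0.0005,1.9],[-0.007,-0.03,0.0005,1.9],[-0.008,-0.03,0.0005,1.9],[-0.009,-0.0295,0.0005,1.9]]
  ],
  "hand": -1
}}

```text
clock: 12.6
eef_pos: [0.5115, 0.3414, 0.2597]
tool_rot: [1.0, -0.023, 0.016, -0.003]
ft_force: [0.1, -0.2, -0.6]
grip_width: 0.0856
```

Run:
```python
from h import *
plan(.506,.334,.14,-1.3,8)
```

```text
clock 12.6 at [0.5115 0.3414 0.2597] yaw -2.64 tilt z [ 0.031  0.006 -0.999] step mm 15.0 turn -0.17 F [ 0.1 -0.2 -0.6] w 0.0856 j [ 0.59  0.45  0.34  1.44 -0.01  2.21]
[[-0.0011, 0.0011, 0.0149, -0.17], [-0.0011, 0.0011, 0.0149, -0.17], [-0.0011, 0.0011, 0.0149, -0.17], [-0.0011, 0.0011, 0.0149, -0.17], [-0.0011, 0.0011, 0.0149, -0.17], [-0.0011, 0.0011, 0.0149, -0.17], [-0.0011, 0.0011, 0.0149, -0.17], [-0.0011, 0.0011, 0.0149, -0.17]]
```

>>> {"method": "send_rows", "body": {
  "increments": [
    [[-0.001,0.001,0.015,-0.2],[-0.001,0.001,0.015,-0.2],[-0.001,0.001,0.015,-0.2],[-0.001,0.001,0.015,-0.2],[-0.001,0.001,0.015,-0.2],[-0.001,0.001,0.015,-0.2],[-0.001,0.001,0.015,-0.2],[-0.001,0.001,0.01,-0.2]]
  ]
}}

```text
clock: 13.4
eef_pos: [0.5098, 0.3453, 0.1483]
tool_rot: [1.0, -0.004, 0.023, -0.009]
ft_force: [-0.7, 0.9, -0.1]
grip_width: 0.0854
```

Run:
```python
from h import *
plan(.506,.334,.08,-1.3,8)
for n in('scene','top'):
    S=cap(n,'k')
x0,y0,x1,y1=(100,190,200,260)
cv2.imwrite('pics/k_t.png',cv2.resize(S['image'][y0:y1,x0:x1,::-1],None,fx=7,fy=7,interpolation=cv2.INTER_CUBIC))
```

```text
clock 13.4 at [0.5098 0.3453 0.1483] yaw -0.44 tilt z [ 0.047  0.019 -0.999] step mm 8.7 turn 0.11 F [-0.7  0.9 -0.1] w 0.0854 j [ 0.6   0.48  0.11  1.15 -0.01  2.18]
[[-0.0009, 0.0016, 0.0085, 0.11], [-0.0009, 0.0016, 0.0085, 0.11], [-0.0009, 0.0016, 0.0085, 0.11], [-0.0009, 0.0016, 0.0085, 0.11], [-0.0008, 0.0016, 0.0085, 0.11], [-0.0008, 0.0016, 0.0085, 0.11], [-0.0008, 0.0016, 0.0085, 0.11], [-0.0008, 0.0016, 0.0085, 0.11]]
```

View pics/k_scene.png

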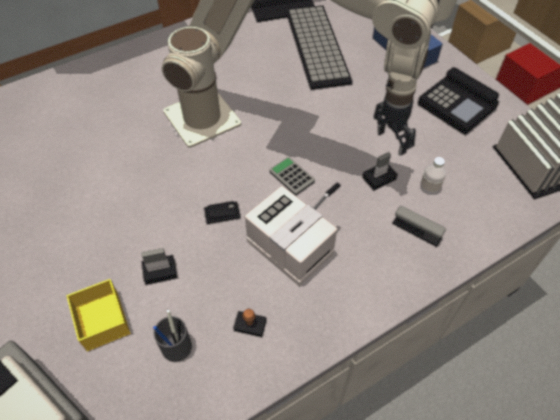

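View pics/k_t.png

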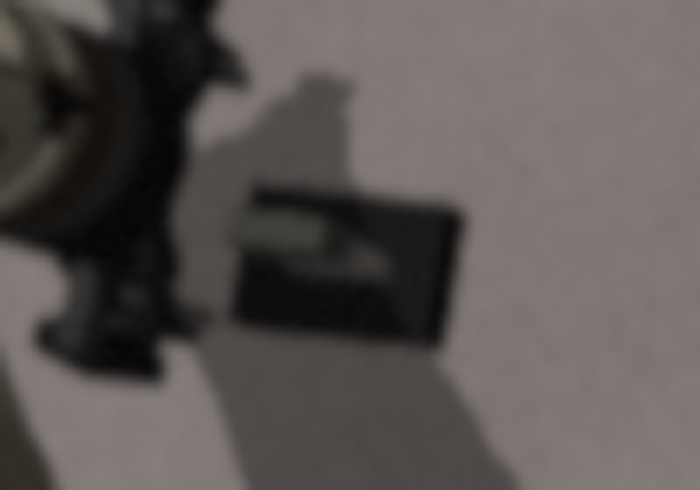

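>>> {"method": "send_rows", "body": {
  "increments": [
    [[-0.002,0.006,0,0.4],[-0.001,0.005,0,0.4],[-0.001,0.001,0.015,0],[-0.001,0.001,0.015,0],[0,0,0,0],[0,0,0,0],[0,0,0,0],[0,0,0,0]]
  ]
}}

```text
clock: 14.3
eef_pos: [0.5093, 0.3326, 0.1252]
tool_rot: [0.999, -0.013, 0.028, -0.013]
ft_force: [0.0, -0.4, 1.0]
grip_width: 0.0854
```

Run:
```python
from h import *
plan(.506,.334,.08,-1.3,4)
for n in('scene','top'):
    S=cap(n,'l')
    x0,y0,x1,y1=(350,90,450,190) if n=='scene' else (100,190,200,260)
    cv2.imwrite(f'pics/l_{n}c.png',cv2.resize(S['image'][y0:y1,x0:x1,::-1],None,fx=6,fy=6,interpolation=cv2.INTER_CUBIC))
```

```text
clock 14.3 at [0.5093 0.3326 0.1252] yaw -1.49 tilt z [ 0.057  0.024 -0.998] step mm 11.3 turn -0.05 F [ 0.  -0.4  1. ] w 0.0854 j [ 0.58  0.48  0.04  1.07 -0.01  2.18]
[[-0.0015, -0.0, 0.0112, -0.05], [-0.0015, -0.0, 0.0112, -0.05], [-0.0015, -0.0, 0.0112, -0.05], [-0.0015, -0.0, 0.0112, -0.05]]
```

View pics/l_scenec.png

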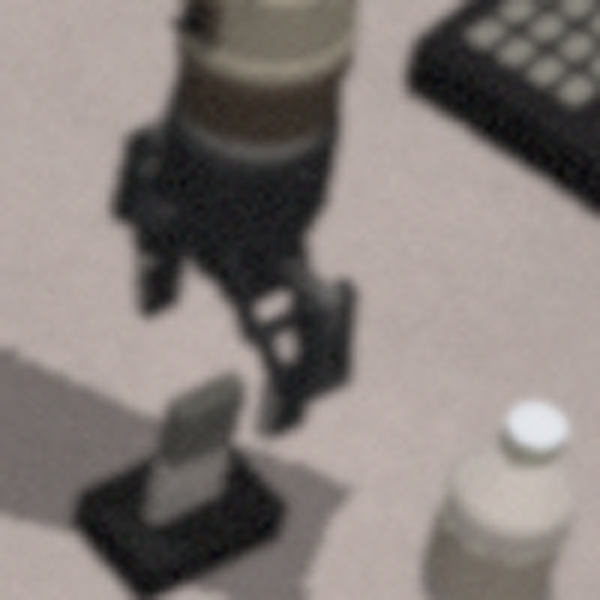

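View pics/l_topc.png

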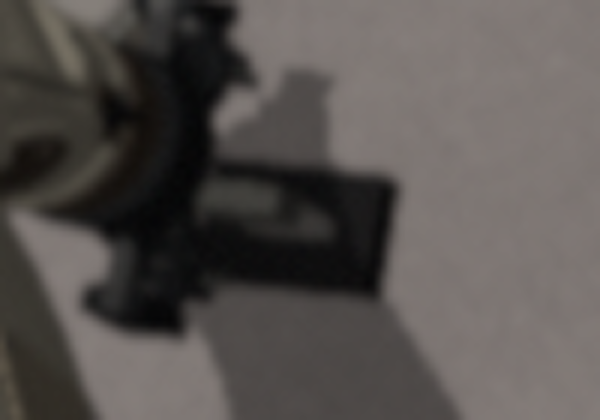

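>>> {"method": "send_rows", "body": {
  "increments": [
    [[-0.0015,0,0.014,0],[-0.0015,0,0.014,0],[-0.0015,0,0.014,0],[-0.001,0,0.003,0],[0,0,0,0],[0,0,0,0],[0,0,0,0],[0,0,0,0]]
  ]
}}

```text
clock: 15.2
eef_pos: [0.509, 0.336, 0.0833]
tool_rot: [0.999, -0.012, 0.032, -0.015]
ft_force: [-0.5, -0.4, 0.7]
grip_width: 0.0848
```

Run:
```python
from h import *
plan(.506,.334,.08,-1.3,4)
for n in('scene','top'):
    S=cap(n,'m')
    x0,y0,x1,y1=(350,90,450,190) if n=='scene' else (100,190,200,260)
    cv2.imwrite(f'pics/m_{n}c.png',cv2.resize(S['image'][y0:y1,x0:x1,::-1],None,fx=6,fy=6,interpolation=cv2.INTER_CUBIC))
```

```text
clock 15.2 at [0.509  0.336  0.0833] yaw -1.48 tilt z [ 0.063  0.029 -0.998] step mm 1.2 turn -0.04 F [-0.5 -0.4  0.7] w 0.0848 j [ 0.59  0.51 -0.02  0.96 -0.01  2.18]
[[-0.0008, 0.0006, 0.0008, -0.04], [-0.0008, 0.0006, 0.0008, -0.04], [-0.0008, 0.0006, 0.0008, -0.04], [-0.0008, 0.0006, 0.0008, -0.04]]
```

View pics/m_scenec.png

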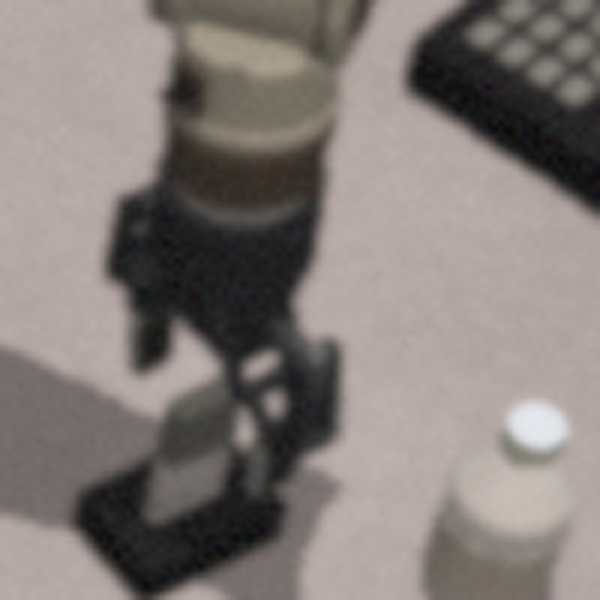

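>>> {"method": "send_rows", "body": {
  "increments": [
    [[-0.003,0.002,0.001,0],[0,0,0,0],[0,0,0,0],[0,0,0,0],[0,0,0,0],[0,0,0,0],[0,0,0,0],[0,0,0,0]]
  ],
  "hand": 1
}}

```text
clock: 16.1
eef_pos: [0.5043, 0.334, 0.0824]
tool_rot: [0.999, -0.012, 0.03, -0.015]
ft_force: [-0.9, -0.0, 1.5]
grip_width: 0.0131
```

Run:
```python
from h import *
plan(.506,.334,.08,-1.3,4)
```

```text
clock 16.1 at [0.5043 0.334  0.0824] yaw -1.44 tilt z [ 0.061  0.03  -0.998] step mm 0.7 turn -0.03 F [-0.9 -0.   1.5] w 0.0131 j [ 0.59  0.51 -0.04  0.96 -0.01  2.18]
[[0.0004, 0.0, 0.0006, -0.03], [0.0004, 0.0, 0.0006, -0.03], [0.0004, 0.0, 0.0006, -0.03], [0.0004, 0.0, 0.0006, -0.03]]
```

Run:
```python
from h import *
plan(.5043,.334,.30,-1.3,8)
```

```text
clock 16.1 at [0.5043 0.334  0.0824] yaw -1.44 tilt z [ 0.061  0.03  -0.998] step mm 27.2 turn -0.02 F [-0.9 -0.   1.5] w 0.0131 j [ 0.59  0.51 -0.04  0.96 -0.01  2.18]
[[0.0016, -0.0008, -0.0271, -0.02], [0.0016, -0.0008, -0.0271, -0.02], [0.0016, -0.0008, -0.0271, -0.02], [0.0016, -0.0008, -0.0271, -0.02], [0.0016, -0.0008, -0.0271, -0.02], [0.0016, -0.0008, -0.0271, -0.02], [0.0016, -0.0008, -0.0271, -0.02], [0.0016, -0.0008, -0.0271, -0.02]]
```

>>> {"method": "send_rows", "body": {
  "increments": [
    [[0.0005,0,-0.008,0],[0.001,-0.0005,-0.02,0],[0.0015,-0.001,-0.027,0],[0.0015,-0.001,-0.03,0],[0.0015,-0.001,-0.03,0],[0.0015,-0.001,-0.03,0],[0.0015,-0.001,-0.03,0],[0.0015,-0.001,-0.03,0]]
  ]
}}

```text
clock: 16.9
eef_pos: [0.5019, 0.3318, 0.2906]
tool_rot: [0.999, -0.013, 0.028, -0.011]
ft_force: [-0.7, 0.1, -0.5]
grip_width: 0.0132
```

Run:
```python
from h import *
plan(.589,-.0185,.31,13.7,16)
for n in('scene','top'):
    S=cap(n,'n')
    x0,y0,x1,y1=(340,80,440,180) if n=='scene' else (60,170,160,240)
    cv2.imwrite(f'pics/n_{n}c.png',cv2.resize(S['image'][y0:y1,x0:x1,::-1],None,fx=6,fy=6,interpolation=cv2.INTER_CUBIC))
```

```text
clock 16.9 at [0.5019 0.3318 0.2906] yaw -1.53 tilt z [ 0.055  0.021 -0.998] step mm 22.6 turn -0.95 F [-0.7  0.1 -0.5] w 0.0132 j [ 0.59  0.39  0.34  1.46 -0.01  2.19]
[[0.0061, 0.0217, -0.0014, -0.95], [0.0057, 0.0218, -0.0014, -0.95], [0.0054, 0.0219, -0.0014, -0.95], [0.005, 0.022, -0.0014, -0.95], [0.0046, 0.0221, -0.0015, -0.95], [0.0043, 0.0221, -0.0015, -0.95], [0.0039, 0.0222, -0.0015, -0.95], [0.0035, 0.0223, -0.0015, -0.95]]
[[0.0032, 0.0223, -0.0015, -0.95], [0.0028, 0.0224, -0.0016, -0.95], [0.0024, 0.0224, -0.0016, -0.95], [0.002, 0.0224, -0.0016, -0.95], [0.0017, 0.0225, -0.0016, -0.95], [0.0013, 0.0225, -0.0017, -0.95], [0.0009, 0.0225, -0.0017, -0.95], [0.0005, 0.0225, -0.0017, -0.95]]
```

View pics/n_scenec.png

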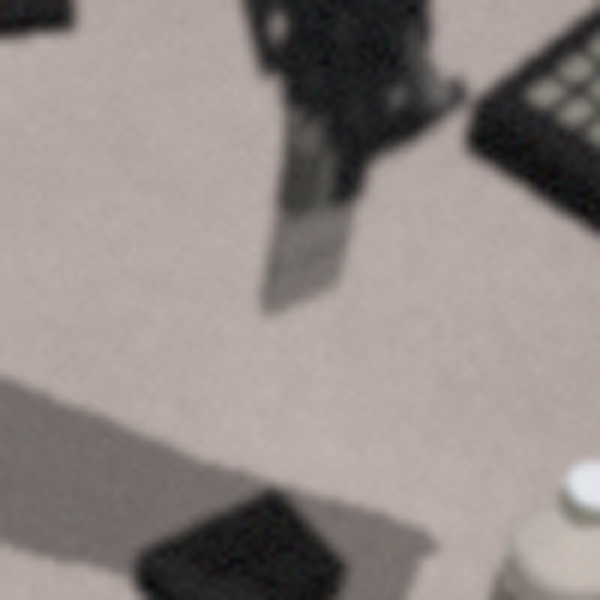

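>>> {"method": "send_rows", "body": {
  "increments": [
    [[0.006,0.018,-0.005,-1],[0.0055,0.022,-0.005,-1],[0.0055,0.022,-0.004,-1],[0.005,0.022,-0.004,-1],[0.0045,0.022,-0.003,-1],[0.0045,0.022,-0.003,-1],[0.004,0.022,-0.003,-1],[0.0035,0.022,-0.003,-1]]
  ]
}}

```text
clock: 17.8
eef_pos: [0.5484, 0.1576, 0.3192]
tool_rot: [0.998, 0.062, 0.032, -0.01]
ft_force: [0.8, -0.0, -1.4]
grip_width: 0.0134
```

Run:
```python
from h import *
plan(.589,-.0185,.32,13.7,8)
```

```text
clock 17.8 at [0.5484 0.1576 0.3192] yaw 7.09 tilt z [ 0.062  0.024 -0.998] step mm 22.6 turn -0.83 F [ 0.8 -0.  -1.4] w 0.0134 j [0.28 0.32 0.3  1.49 0.01 1.72]
[[0.0023, 0.0225, -0.0003, -0.83], [0.002, 0.0225, -0.0003, -0.83], [0.0017, 0.0225, -0.0004, -0.83], [0.0013, 0.0225, -0.0004, -0.83], [0.001, 0.0226, -0.0004, -0.83], [0.0007, 0.0226, -0.0004, -0.83], [0.0004, 0.0226, -0.0004, -0.83], [0.0, 0.0226, -0.0005, -0.83]]
```

>>> {"method": "send_rows", "body": {
  "increments": [
    [[0.0025,0.0225,-0.001,-0.8],[0.002,0.0225,-0.001,-0.8],[0.0015,0.0225,-0.001,-0.8],[0.0015,0.0225,-0.001,-0.8],[0.001,0.0225,-0.001,-0.8],[0.0005,0.0225,-0.0005,-0.8],[0.0005,0.022,-0.0005,-0.8],[0,0.014,-0.0005,-0.8]]
  ]
}}

```text
clock: 18.6
eef_pos: [0.587, -0.0199, 0.3175]
tool_rot: [0.993, 0.118, 0.028, -0.006]
ft_force: [-0.4, 0.3, -1.2]
grip_width: 0.013
```

Run:
```python
from h import *
plan(.589,-.0185,.25,13.7,8)
for n in('scene','top'):
    S=cap(n,'o')
    x0,y0,x1,y1=(240,110,360,230) if n=='scene' else (220,140,320,240)
    cv2.imwrite(f'pics/o_{n}c.png',cv2.resize(S['image'][y0:y1,x0:x1,::-1],None,fx=5,fy=5,interpolation=cv2.INTER_CUBIC))
```

```text
clock 18.6 at [ 0.587  -0.0199  0.3175] yaw 13.61 tilt z [ 0.055  0.019 -0.998] step mm 8.4 turn -0.01 F [-0.4  0.3 -1.2] w 0.013 j [-0.04  0.36  0.36  1.52  0.02  1.29]
[[-0.0002, -0.0001, 0.0084, -0.01], [-0.0002, -0.0001, 0.0084, -0.01], [-0.0002, -0.0001, 0.0084, -0.01], [-0.0002, -0.0001, 0.0084, -0.01], [-0.0002, -0.0001, 0.0084, -0.01], [-0.0002, -0.0001, 0.0084, -0.01], [-0.0002, -0.0001, 0.0084, -0.01], [-0.0002, -0.0001, 0.0084, -0.01]]
```

View pics/o_scenec.png

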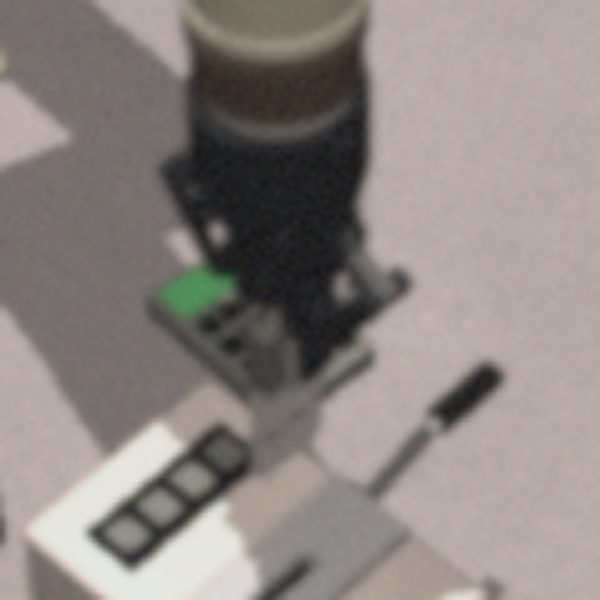

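View pics/o_topc.png

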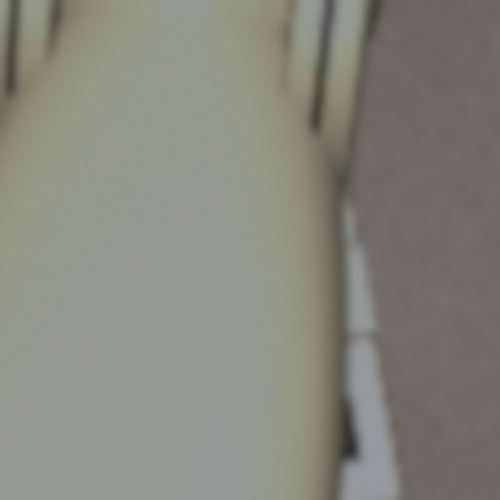

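>>> {"method": "send_rows", "body": {
  "increments": [
    [[-0.001,0,0.014,0],[-0.001,0,0.014,0],[-0.001,0,0.014,0],[-0.001,0,0.014,0],[-0.001,0,0.014,0],[-0.001,0,0.012,0],[0,0,0.006,0],[0,0,0.003,0]]
  ]
}}

```text
clock: 19.5
eef_pos: [0.5844, -0.0148, 0.2199]
tool_rot: [0.993, 0.118, 0.027, -0.007]
ft_force: [0.5, 0.1, -1.2]
grip_width: 0.0131
```

```bash
cat > view.py <<'E'
from h import *
import sys
tag=sys.argv[1]
plan(.585,-.02,.22,13.7,8)
S=cap('scene',tag)
x0,y0,x1,y1=(250,150,350,250)
cv2.imwrite(f'pics/{tag}_c.png',cv2.resize(S['image'][y0:y1,x0:x1,::-1],None,fx=6,fy=6,interpolation=cv2.INTER_CUBIC))
P=cloud(S)
for z0,z1 in((.14,.15),(.15,.16),(.16,.17),(.17,.18),(.18,.19),(.19,.2)):
    m=(P[...,2]>z0)&(P[...,2]<z1)&(P[...,0]>.5)&(P[...,0]<.66)&(P[...,1]>-.08)&(P[...,1]<.05); p=P[m]
    if len(p)>3: print(z0,m.sum(),p.mean(0).round(4),'min',p.min(0).round(4),'max',p.max(0).round(4))
E
python3 view.py p
```

```text
clock 19.5 at [ 0.5844 -0.0148  0.2199] yaw 13.52 tilt z [ 0.052  0.021 -0.998] step mm 0.7 turn -0.02 F [ 0.5  0.1 -1.2] w 0.0131 j [-0.04  0.38  0.14  1.28  0.02  1.3 ]
[[-0.0001, 0.0006, -0.0, -0.02], [-0.0001, 0.0006, -0.0, -0.02], [-0.0001, 0.0006, -0.0, -0.02], [-0.0001, 0.0006, -0.0, -0.02], [-0.0001, 0.0006, -0.0, -0.02], [-0.0001, 0.0006, -0.0, -0.02], [-0.0001, 0.0006, -0.0, -0.02], [-0.0001, 0.0006, -0.0, -0.02]]
0.14 14 [ 0.5839 -0.0192  0.1448] min [ 0.5272 -0.0735  0.1403] max [0.5934 0.0046 0.1494]
0.15 30 [ 0.5906 -0.0206  0.1551] min [ 0.5862 -0.0377  0.1505] max [ 5.951e-01 -5.000e-04  1.598e-01]
0.16 37 [ 0.5897 -0.0186  0.1655] min [ 0.5846 -0.0388  0.1604] max [0.5954 0.0032 0.1699]
0.17 28 [ 0.5897 -0.0227  0.1747] min [ 0.5831 -0.0371  0.17  ] max [0.5961 0.0038 0.1797]
0.18 33 [ 0.5892 -0.0171  0.1839] min [ 0.5831 -0.0367  0.1803] max [0.5956 0.0036 0.1894]
0.19 23 [ 0.5905 -0.0296  0.194 ] min [ 0.586  -0.0379  0.1902] max [ 0.5947 -0.0176  0.1995]
```

View pics/p_c.png

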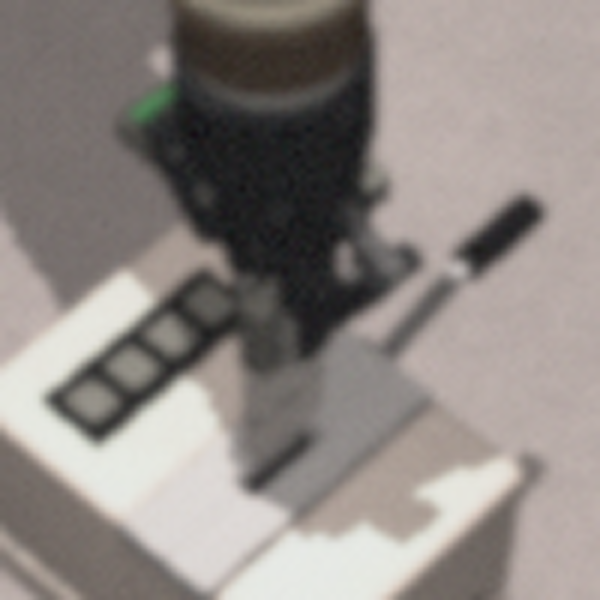

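```bash
cat >> view.py <<'E'
th=np.radians(13.7); ex=np.array([np.cos(th),np.sin(th)]); ey=np.array([-np.sin(th),np.cos(th)]); s0=np.array([.589,-.0188])
d=(P[...,:2]-s0)@np.stack([ex,ey],1)
for z0,z1 in((.138,.15),(.15,.16),(.16,.17),(.17,.18)):
    m=(P[...,2]>z0)&(P[...,2]<z1)&(abs(d[...,0])<.03)&(abs(d[...,1])<.04)
    q=d[m]*1e3; f=q[(abs(q[:,1])<14)]
    if len(f): print('val frame z',z0,'face x med',np.median(f[:,0]).round(1),np.percentile(f[:,0],[10,90]).round(1),'y',q[:,1].min().round(1),q[:,1].max().round(1))
uv=np.argwhere((abs(d[...,0])<.03)&(abs(d[...,1])<.035)&(P[...,2]>.138)&(P[...,2]<.19))
print(uv.min(0),uv.max(0))
E
python3 view.py p2
```

```text
clock 19.55 at [ 0.5842 -0.0148  0.2195] yaw 13.52 tilt z [ 0.051  0.021 -0.998] step mm 0.7 turn -0.02 F [ 0.   0.1 -1.3] w 0.0131 j [-0.04  0.38  0.14  1.28  0.02  1.3 ]
[[-0.0001, 0.0007, -0.0001, -0.02], [-0.0001, 0.0007, -0.0001, -0.02], [-0.0001, 0.0007, -0.0001, -0.02], [-0.0001, 0.0007, -0.0001, -0.02], [-0.0001, 0.0007, -0.0001, -0.02], [-0.0001, 0.0007, -0.0001, -0.02], [-0.0001, 0.0007, -0.0001, -0.02], [-0.0001, 0.0007, -0.0001, -0.02]]
0.14 14 [ 0.5888 -0.0172  0.1451] min [ 0.5837 -0.0351  0.1421] max [0.5936 0.0045 0.1484]
0.15 35 [ 0.5897 -0.0194  0.155 ] min [ 0.5836 -0.0373  0.1503] max [0.5952 0.0024 0.16  ]
0.16 33 [ 0.5892 -0.0187  0.1648] min [ 0.5835 -0.0374  0.16  ] max [0.595  0.0036 0.1698]
0.17 32 [ 0.5889 -0.0188  0.1748] min [ 0.5838 -0.0372  0.1702] max [0.5943 0.0027 0.1796]
0.18 34 [ 0.5892 -0.022   0.1846] min [ 0.5827 -0.0367  0.1801] max [0.5938 0.0037 0.1895]
0.19 16 [ 0.5897 -0.0271  0.1942] min [ 0.5861 -0.0375  0.19  ] max [ 0.5924 -0.0025  0.1992]
val frame z 0.138 face x med 0.7 [-0.2  1.6] y -16.3 23.9
val frame z 0.15 face x med 1.4 [-0.2  2.9] y -18.1 21.2
val frame z 0.16 face x med 0.7 [-1.1  2.7] y -19.0 22.9
val frame z 0.17 face x med 0.7 [-0.3  2.3] y -17.6 21.8
[208 290] [227 303]
```

>>> {"method": "send_rows", "body": {
  "increments": [
    [[0.0015,0.001,0,0],[0.001,0.0005,0.002,0],[0,0,0.003,0],[0,0,0.003,0],[0,0,0.003,0],[0,0,0.003,0],[0,0,0.003,0],[0,0,0.003,0]]
  ]
}}

```text
clock: 20.4
eef_pos: [0.5908, -0.0159, 0.2062]
tool_rot: [0.993, 0.117, 0.032, -0.007]
ft_force: [-8.2, 0.2, 23.6]
grip_width: 0.0131
```

```bash
python3 view.py q
```

```text
clock 20.4 at [ 0.5908 -0.0159  0.2062] yaw 13.49 tilt z [ 0.062  0.02  -0.998] step mm 1.9 turn -0.03 F [-8.2  0.2 23.6] w 0.0131 j [-0.04  0.39  0.12  1.24  0.02  1.3 ]
[[-0.0007, 0.0003, -0.0018, -0.03], [-0.0007, 0.0003, -0.0018, -0.03], [-0.0007, 0.0003, -0.0018, -0.03], [-0.0007, 0.0003, -0.0018, -0.03], [-0.0007, 0.0003, -0.0018, -0.03], [-0.0007, 0.0003, -0.0018, -0.03], [-0.0007, 0.0003, -0.0018, -0.03], [-0.0007, 0.0003, -0.0018, -0.03]]
0.14 24 [ 0.596  -0.0195  0.1447] min [ 0.5907 -0.0373  0.1409] max [0.601  0.0029 0.1497]
0.15 36 [ 0.5962 -0.0202  0.1547] min [ 0.5894 -0.0383  0.1505] max [0.6028 0.0035 0.1593]
0.16 35 [ 0.5958 -0.0206  0.1649] min [ 0.5888 -0.0386  0.16  ] max [0.6014 0.0034 0.1695]
0.17 24 [ 0.596  -0.0253  0.1743] min [ 0.5906 -0.0387  0.1703] max [ 0.6021 -0.0043  0.1797]
0.18 17 [ 0.597  -0.0319  0.1844] min [ 0.5923 -0.0386  0.1803] max [ 0.6003 -0.0219  0.1894]
0.19 18 [ 0.5991 -0.0307  0.1967] min [ 0.5906 -0.0381  0.1901] max [ 0.6056 -0.0116  0.1997]
val frame z 0.138 face x med 7.3 [6.  8.5] y -20.9 20.7
val frame z 0.15 face x med 7.4 [6.  9.2] y -21.8 21.6
val frame z 0.16 face x med 6.8 [5.5 8.3] y -20.6 21.6
val frame z 0.17 face x med 6.4 [5.3 8. ] y -21.5 13.5
[214 291] [230 304]
```

View pics/q_c.png

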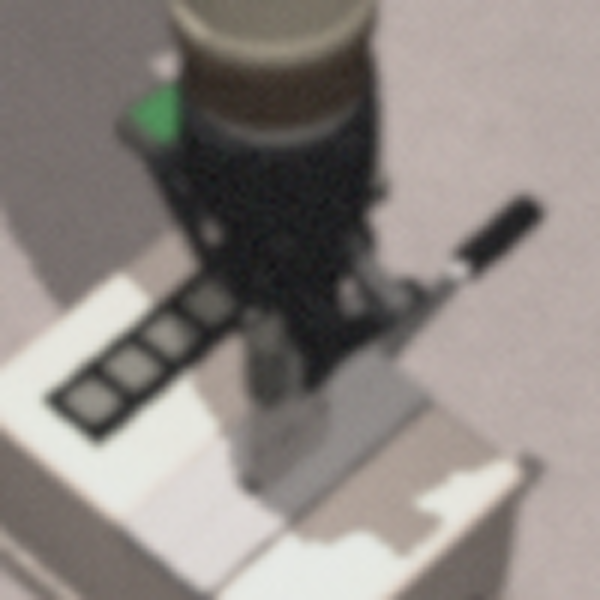

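>>> {"method": "send_rows", "body": {
  "increments": [
    [[0,0,-0.005,0],[-0.002,0,-0.003,0],[-0.002,-0.0005,0,0],[-0.001,-0.0005,0,0],[0,0,0,0],[0,0,0,0],[0,0,0,0],[0,0,0,0]]
  ]
}}

```text
clock: 21.25
eef_pos: [0.5841, -0.0162, 0.2132]
tool_rot: [0.993, 0.117, 0.031, -0.007]
ft_force: [0.3, -0.4, -1.3]
grip_width: 0.013
```

```bash
python3 view.py r
```

```text
clock 21.25 at [ 0.5841 -0.0162  0.2132] yaw 13.48 tilt z [ 0.06   0.021 -0.998] step mm 1.0 turn -0.03 F [ 0.3 -0.4 -1.3] w 0.013 j [-0.04  0.38  0.11  1.25  0.02  1.3 ]
[[0.0001, 0.0005, -0.0009, -0.03], [0.0001, 0.0005, -0.0009, -0.03], [0.0001, 0.0005, -0.0009, -0.03], [0.0001, 0.0005, -0.0009, -0.03], [0.0001, 0.0005, -0.0009, -0.03], [0.0001, 0.0005, -0.0009, -0.03], [0.0001, 0.0005, -0.0009, -0.03], [0.0001, 0.0005, -0.0009, -0.03]]
0.14 21 [ 0.5871 -0.0221  0.1453] min [ 0.5167 -0.038   0.1401] max [ 5.968e-01 -1.000e-04  1.500e-01]
0.15 40 [ 0.5904 -0.0209  0.1552] min [ 0.5848 -0.0377  0.1501] max [5.964e-01 4.000e-04 1.599e-01]
0.16 28 [ 0.589  -0.0187  0.1655] min [ 0.5837 -0.0387  0.1605] max [0.5941 0.0008 0.1699]
0.17 29 [ 0.5896 -0.0228  0.1746] min [ 0.5835 -0.0393  0.17  ] max [0.5955 0.0006 0.1796]
0.18 28 [ 0.5898 -0.0255  0.1848] min [ 0.5853 -0.0385  0.1801] max [ 0.5945 -0.0039  0.1899]
0.19 7 [ 0.5909 -0.0343  0.1953] min [ 0.5871 -0.0377  0.1902] max [ 0.5931 -0.029   0.1988]
val frame z 0.138 face x med 1.7 [0.8 3.2] y -19.4 18.8
val frame z 0.15 face x med 1.4 [0.  3.3] y -19.4 19.7
val frame z 0.16 face x med 0.6 [-0.9  1.7] y -19.7 20.3
val frame z 0.17 face x med 0.4 [-1.   1.2] y -21.4 20.1
[211 290] [228 302]
```

View pics/r_c.png

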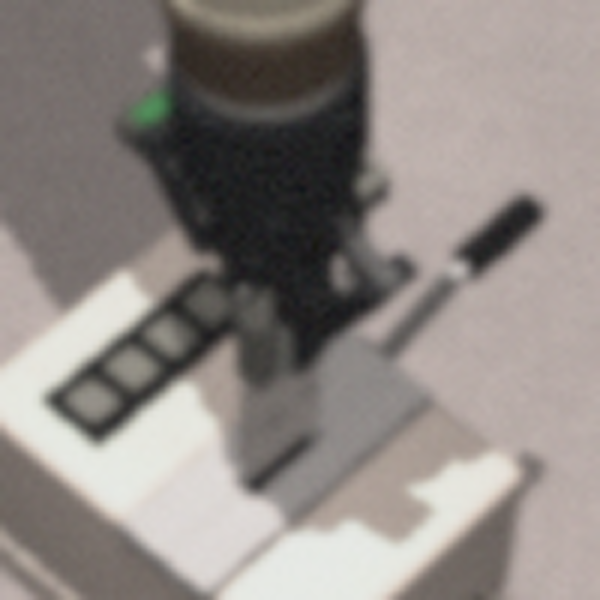

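>>> {"method": "send_rows", "body": {
  "increments": [
    [[0.0012,-0.001,0,0],[0,0,0.003,0],[-0.0002,0,0.003,0],[-0.0002,0,0.003,0],[-0.0002,0,0.003,0],[-0.0002,0,0.002,0],[0,0,0,0],[0,0,0,0]]
  ]
}}

```text
clock: 22.1
eef_pos: [0.586, -0.0148, 0.2009]
tool_rot: [0.993, 0.117, 0.033, -0.006]
ft_force: [-0.5, 0.3, -0.2]
grip_width: 0.0132
```

```bash
python3 view.py s
```

```text
clock 22.1 at [ 0.586  -0.0148  0.2009] yaw 13.49 tilt z [ 0.064  0.021 -0.998] step mm 2.5 turn -0.03 F [-0.5  0.3 -0.2] w 0.0132 j [-0.04  0.38  0.09  1.22  0.02  1.3 ]
[[-0.0001, 0.0006, -0.0024, -0.03], [-0.0001, 0.0006, -0.0024, -0.03], [-0.0001, 0.0006, -0.0024, -0.03], [-0.0001, 0.0006, -0.0024, -0.03], [-0.0001, 0.0006, -0.0024, -0.03], [-0.0001, 0.0006, -0.0024, -0.03], [-0.0001, 0.0006, -0.0024, -0.03], [-0.0001, 0.0006, -0.0024, -0.03]]
0.14 32 [ 0.5917 -0.0189  0.1451] min [ 0.5843 -0.0367  0.1402] max [0.5979 0.0041 0.1493]
0.15 26 [ 0.592  -0.0193  0.1554] min [ 0.5866 -0.0358  0.1505] max [0.5962 0.0023 0.1597]
0.16 39 [ 0.5907 -0.0193  0.1646] min [ 0.5857 -0.0374  0.1601] max [0.5975 0.0023 0.1698]
0.17 11 [ 0.5919 -0.0315  0.1759] min [ 0.5857 -0.0361  0.1714] max [ 0.5951 -0.0246  0.1792]
0.18 13 [ 0.5928 -0.0305  0.1844] min [ 0.5849 -0.0374  0.18  ] max [ 0.5993 -0.0219  0.1894]
0.19 28 [ 0.5945 -0.0285  0.1958] min [ 0.5669 -0.0373  0.1906] max [ 0.6024 -0.0064  0.1996]
val frame z 0.138 face x med 3.9 [2.3 4.8] y -18.4 23.3
val frame z 0.15 face x med 3.3 [1.5 4.5] y -17.9 21.0
val frame z 0.16 face x med 2.4 [0.2 3.5] y -19.0 21.3
val frame z 0.17 face x med 0.9 [0.5 2.3] y -17.8 -6.0
[213 290] [229 303]
```

View pics/s_c.png

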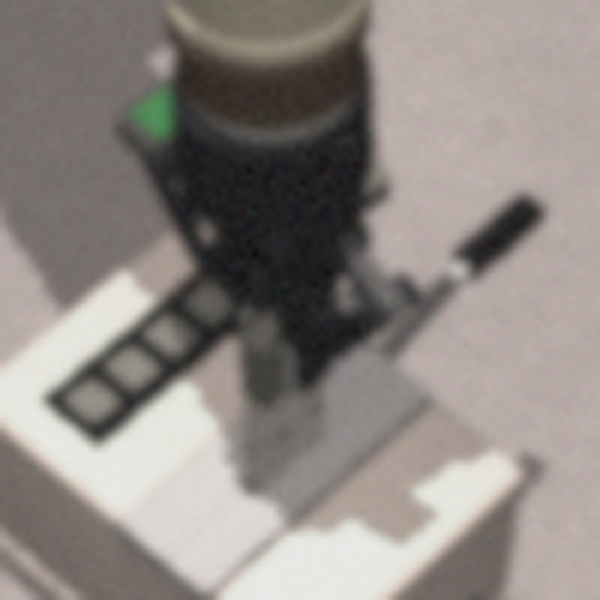

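>>> {"method": "send_rows", "body": {
  "increments": [
    [[-0.0004,0.0002,0.003,0],[-0.0004,0.0002,0.003,0],[-0.0004,0.0001,0.003,0],[-0.0004,0.0001,0.003,0],[-0.0003,0.0001,0.002,0],[0,0,0,0],[0,0,0,0],[0,0,0,0]]
  ]
}}

```text
clock: 22.95
eef_pos: [0.5854, -0.0155, 0.2003]
tool_rot: [0.992, 0.118, 0.039, -0.006]
ft_force: [-0.8, 0.6, 3.0]
grip_width: 0.0134
```

```bash
python3 view.py t
```

```text
clock 22.95 at [ 0.5854 -0.0155  0.2003] yaw 13.52 tilt z [ 0.077  0.022 -0.997] step mm 2.5 turn -0.02 F [-0.8  0.6  3. ] w 0.0134 j [-0.04  0.37  0.07  1.2   0.02  1.3 ]
[[0.0, 0.0005, -0.0025, -0.02], [0.0, 0.0005, -0.0025, -0.02], [0.0, 0.0005, -0.0025, -0.02], [0.0, 0.0005, -0.0025, -0.02], [0.0, 0.0005, -0.0025, -0.02], [0.0, 0.0005, -0.0025, -0.02], [0.0, 0.0005, -0.0025, -0.02], [0.0, 0.0005, -0.0025, -0.02]]
0.14 32 [ 0.5895 -0.0223  0.1445] min [ 0.521  -0.0726  0.14  ] max [0.5983 0.004  0.1494]
0.15 37 [ 0.5911 -0.0216  0.1544] min [ 0.5853 -0.0384  0.1501] max [0.5962 0.0022 0.1597]
0.16 35 [ 0.5907 -0.0199  0.1651] min [ 0.5855 -0.0372  0.1601] max [0.5969 0.0025 0.1696]
0.17 17 [ 0.591  -0.0298  0.175 ] min [ 0.5868 -0.0375  0.1702] max [ 0.5948 -0.0123  0.1789]
0.18 12 [ 0.5913 -0.0325  0.1851] min [ 0.586  -0.0377  0.1806] max [ 0.5962 -0.0226  0.1896]
0.19 25 [ 0.5952 -0.0286  0.1951] min [ 0.5874 -0.0376  0.1904] max [ 0.6039 -0.0193  0.1998]
val frame z 0.138 face x med 3.5 [1.6 4.3] y -21.0 23.3
val frame z 0.15 face x med 2.8 [1.  4.1] y -19.3 21.0
val frame z 0.16 face x med 1.9 [0.6 3.7] y -19.7 21.5
val frame z 0.17 face x med 1.3 [-0.   2.5] y -18.1 6.1
[213 290] [230 303]
```

>>> {"method": "send_rows", "body": {
  "increments": [
    [[-0.001,0,-0.001,0],[-0.001,0,0.001,0],[-0.0003,0,0.003,0],[-0.0003,0,0.003,0],[-0.0003,0,0.003,0],[-0.0003,0,0.003,0],[-0.0003,0,0.003,0],[-0.0003,0,0.003,0]]
  ]
}}

```text
clock: 23.8
eef_pos: [0.5839, -0.0164, 0.1789]
tool_rot: [0.992, 0.118, 0.039, -0.006]
ft_force: [0.5, -0.4, -0.1]
grip_width: 0.0132
```

```bash
python3 view.py u; python3 -c "
from h import *
print(bot.get_obs()['ft_torque'])"
```

```text
clock 23.8 at [ 0.5839 -0.0164  0.1789] yaw 13.5 tilt z [ 0.077  0.021 -0.997] step mm 5.2 turn -0.02 F [ 0.5 -0.4 -0.1] w 0.0132 j [-0.04  0.38  0.03  1.14  0.02  1.3 ]
[[0.0004, 0.0005, -0.0051, -0.02], [0.0004, 0.0005, -0.0051, -0.02], [0.0004, 0.0005, -0.0051, -0.02], [0.0004, 0.0005, -0.0051, -0.02], [0.0004, 0.0005, -0.0051, -0.02], [0.0004, 0.0005, -0.0051, -0.02], [0.0004, 0.0005, -0.0051, -0.02], [0.0004, 0.0005, -0.0051, -0.02]]
0.14 25 [ 0.5864 -0.021   0.1443] min [ 0.517  -0.0382  0.1406] max [0.5927 0.0008 0.1497]
0.15 18 [ 0.5893 -0.0308  0.1537] min [ 0.5815 -0.0388  0.1503] max [ 0.595  -0.0177  0.1575]
0.16 15 [ 0.5912 -0.033   0.1659] min [ 0.5837 -0.0388  0.1601] max [ 0.5974 -0.02    0.1699]
0.17 26 [ 0.5919 -0.0282  0.1752] min [ 0.5652 -0.0382  0.1705] max [ 0.6044 -0.0074  0.1797]
0.18 40 [ 0.5934 -0.0274  0.1848] min [ 0.5637 -0.0383  0.1804] max [ 0.6047 -0.0117  0.1899]
0.19 41 [ 0.5894 -0.0286  0.1956] min [ 0.5651 -0.0382  0.1905] max [ 0.6053 -0.0173  0.1999]
val frame z 0.138 face x med 0.5 [-1.1  1.2] y -20.0 21.0
val frame z 0.15 face x med -0.5 [-1.5  1.4] y -19.8 0.9
val frame z 0.16 face x med 3.2 [1.3 6.9] y -18.6 -3.2
val frame z 0.17 face x med 5.8 [-10.7  13.4] y -18.8 8.4
[208 288] [229 303]
[-0.20188377 -0.39951807 -0.03530633]
```

View pics/u_c.png

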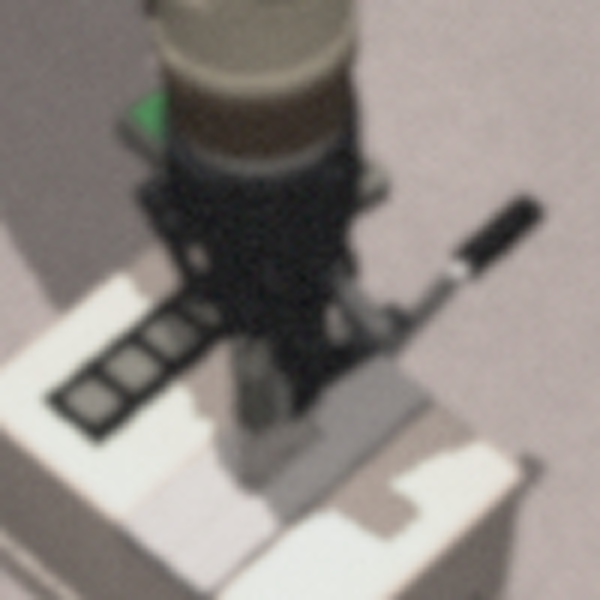

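Run:
```python
from h import *
c=dict(np.load('u_scene.npz')); P=cloud(c); g=cv2.cvtColor(c['image'],cv2.COLOR_RGB2GRAY)
for u in (292,294,296,298):
    print(u,[(v,int(g[v,u]),*(P[v,u]*1e3).round(0).astype(int)) for v in range(212,236)])
c=dict(np.load('p_scene.npz')); P=cloud(c); g=cv2.cvtColor(c['image'],cv2.COLOR_RGB2GRAY)
for u in (294,298):
    print('before',u,[(v,int(g[v,u]),*(P[v,u]*1e3).round(0).astype(int)) for v in range(198,232)])
```

```text
292 [(212, 88, np.int64(587), np.int64(-31), np.int64(198)), (213, 76, np.int64(596), np.int64(-38), np.int64(210)), (214, 71, np.int64(593), np.int64(-35), np.int64(201)), (215, 68, np.int64(593), np.int64(-35), np.int64(196)), (216, 67, np.int64(594), np.int64(-36), np.int64(193)), (217, 66, np.int64(593), np.int64(-35), np.int64(187)), (218, 65, np.int64(593), np.int64(-35), np.int64(183)), (219, 66, np.int64(593), np.int64(-35), np.int64(178)), (220, 65, np.int64(595), np.int64(-36), np.int64(178)), (221, 74, np.int64(594), np.int64(-35), np.int64(171)), (222, 90, np.int64(592), np.int64(-34), np.int64(164)), (223, 102, np.int64(593), np.int64(-35), np.int64(161)), (224, 108, np.int64(592), np.int64(-34), np.int64(154)), (225, 111, np.int64(592), np.int64(-34), np.int64(150)), (226, 113, np.int64(595), np.int64(-36), np.int64(151)), (227, 111, np.int64(592), np.int64(-34), np.int64(141)), (228, 109, np.int64(593), np.int64(-34), np.int64(138)), (229, 103, np.int64(593), np.int64(-34), np.int64(134)), (230, 106, np.int64(593), np.int64(-34), np.int64(128)), (231, 124, np.int64(595
[... 7498 characters left out ...]
 np.int64(-13), np.int64(155)), (220, 110, np.int64(591), np.int64(-15), np.int64(156)), (221, 109, np.int64(591), np.int64(-15), np.int64(151)), (222, 99, np.int64(588), np.int64(-13), np.int64(142)), (223, 91, np.int64(578), np.int64(-6), np.int64(120)), (224, 73, np.int64(559), np.int64(8), np.int64(80)), (225, 61, np.int64(559), np.int64(7), np.int64(75)), (226, 73, np.int64(560), np.int64(7), np.int64(72)), (227, 101, np.int64(592), np.int64(-15), np.int64(126)), (228, 127, np.int64(595), np.int64(-17), np.int64(126)), (229, 136, np.int64(599), np.int64(-20), np.int64(129)), (230, 142, np.int64(601), np.int64(-21), np.int64(128)), (231, 140, np.int64(605), np.int64(-24), np.int64(131))]
```

>>> {"method": "send_rows", "body": {
  "increments": [
    [[-0.0002,0,0.002,0],[-0.0002,0,0.002,0],[0,0,0.0005,0],[0,0,0,0],[0,0,0,0],[0,0,0,0],[0,0,0,0],[0,0,0,0]]
  ]
}}

```text
clock: 24.65
eef_pos: [0.5843, -0.0165, 0.1739]
tool_rot: [0.992, 0.118, 0.04, -0.006]
ft_force: [0.6, -0.2, -0.5]
grip_width: 0.0134
```

```bash
python3 view.py v
python3 - <<'E'
from h import *
c=dict(np.load('v_scene.npz')); P=cloud(c); g=cv2.cvtColor(c['image'],cv2.COLOR_RGB2GRAY)
for u in (292,294):
    print(u,[(v,int(g[v,u]),int(P[v,u,2]*1e3)) for v in range(217,234)])
o=bot.get_obs();print(o['ft_force'],o['ft_torque'],abs(o['joint_vel']).max())
x,y,w,h=318,185,16,16
G=cv2.resize(g[y:y+h,x:x+w],None,fx=8,fy=8,interpolation=cv2.INTER_CUBIC);_,mx,_,l=cv2.minMaxLoc(G);uv=((l[0]+.5)/8-.5+x,(l[1]+.5)/8-.5+y);print(uv,mx,lev(c,uv))
E
```

```text
clock 24.65 at [ 0.5843 -0.0165  0.1739] yaw 13.5 tilt z [ 0.078  0.021 -0.997] step mm 5.8 turn -0.02 F [ 0.6 -0.2 -0.5] w 0.0134 j [-0.04  0.39  0.02  1.13  0.02  1.3 ]
[[0.0005, 0.0004, -0.0057, -0.02], [0.0005, 0.0004, -0.0057, -0.02], [0.0005, 0.0004, -0.0057, -0.02], [0.0005, 0.0004, -0.0057, -0.02], [0.0005, 0.0004, -0.0057, -0.02], [0.0005, 0.0004, -0.0057, -0.02], [0.0005, 0.0004, -0.0057, -0.02], [0.0005, 0.0004, -0.0057, -0.02]]
0.14 17 [ 0.5909 -0.0293  0.1446] min [ 0.5851 -0.0382  0.1417] max [ 0.5945 -0.013   0.1482]
0.15 12 [ 0.5908 -0.0314  0.1545] min [ 0.5832 -0.0375  0.1504] max [ 0.5935 -0.0213  0.1599]
0.16 19 [ 0.593  -0.0314  0.1654] min [ 0.5855 -0.0392  0.1607] max [ 0.6004 -0.0206  0.1696]
0.17 38 [ 0.5922 -0.0284  0.1753] min [ 0.5643 -0.0388  0.17  ] max [ 0.6047 -0.0101  0.1798]
0.18 35 [ 0.5933 -0.0267  0.185 ] min [ 0.5665 -0.0382  0.1803] max [ 0.6046 -0.01    0.1898]
0.19 55 [ 0.587  -0.0288  0.196 ] min [ 0.5718 -0.0385  0.1905] max [ 0.6046 -0.0193  0.1999]
val frame z 0.138 face x med 0.5 [-0.1  1.5] y -20.2 18.8
val frame z 0.15 face x med 1.1 [0.7 1.4] y -19.1 -2.8
val frame z 0.16 face x med 2.9 [0.9 8.9] y -19.1 -4.0
val frame z 0.17 face x med 7.6 [-20.7  13.8] y -19.3 5.8
[208 288] [228 303]
292 [(217, 67, 181), (218, 66, 182), (219, 66, 178), (220, 67, 175), (221, 67, 171), (222, 72, 168), (223, 87, 162), (224, 102, 157), (225, 113, 151), (226, 111, 147), (227, 114, 144), (228, 114, 138), (229, 112, 132), (230, 112, 133), (231, 119, 127), (232, 154, 125), (233, 189, 133)]Traceback (most recent call last):
  File "<stdin>", line 4, in <module>
ValueError: cannot convert float NaN to integer
```

View pics/v_c.png

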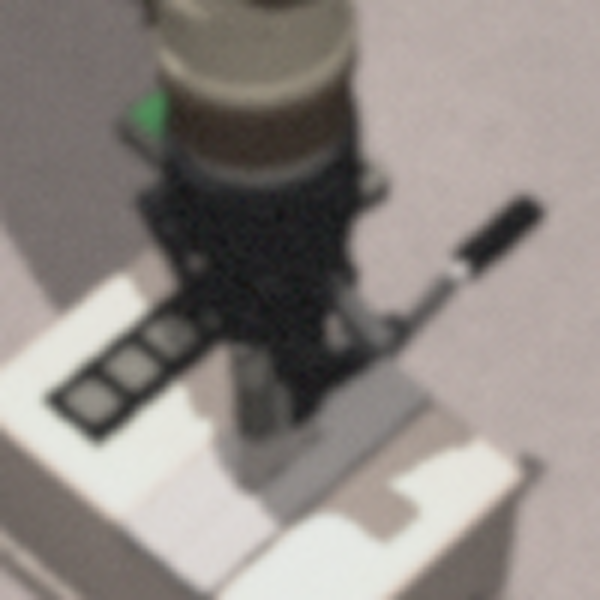

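Run:
```python
from h import *
o=bot.get_obs();print(o['ft_force'],o['ft_torque'],abs(o['joint_vel']).max(),o['clock'])
print(order.job_done())
```

```text
[0.82697233 0.60432486 0.039264  ] [-0.22047236 -0.16992702 -0.0256418 ] 0.0014777916039458185 24.7
the job is handed in; nothing more can be done
None
```

I handed the job in at 24.7 s with the narrow plate held in the slot at about the right depth and the lever at rest. The system reports no verdict, so these are my own readings.

**Lever:** I caged the bar loosely between the fingers and pulled it to the far stop, where the scene picture gave about 0.93 rad. I then let it back slowly, at about 0.3 to 0.5 rad/s on average. The last picture shows the bar end in the same place as at the start.

**Plate:** The groove line should be within about 3 mm of level with the top of the guard. From the picture, the foot is 28.5 mm down the slot; from the gripper height it is 32.5 mm (target 30, allowed 22 to 38).

**Last checks:**

| Check | Reading |
|---|---|
| Wrist force | about 1 N |
| Arm | still |
| Plate in the grip | opening 13.4 mm, no slip seen |
| Plate tilt | about 0.08 rad (limit 0.15) |

**What did not go cleanly:**
- **Gripper tilt:** The gripper was tipped over by the lever's spring load. I set it upright again by pushing about 16 N on the resting lever against its stop. Some tilt came back later and is still there.
- **Slot entry:** The first try touched the slot's edge with about 24 N and the second caught again. Shifting the plate about 2 mm toward the robot let it in freely.
- **Slot position:** My camera estimate of the slot was about 2 mm off along the validator's x.

I saw no contact with the wide plate or the loose things on the counter, but I did not measure their positions again at the end.

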